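# Park a toner canister's handle in the agitator bank and start the stirring

## Robot

A 6-joint arm with a two-finger parallel gripper is mounted at the origin on the work surface. World frame = base frame: x ahead of the robot, y to its left, z up, the work surface at z = 0. Lengths are in m, angles in degrees, forces in N, time in s.
With the tool pointing down it reaches from about 0.4 to 0.825 m from the base axis. Payload 7 kg.
Tool frame: the origin (TCP) lies midway between the tips of the shut fingers; the grasp point (between the pads) lies 19 mm behind it; z points along the fingers, y is the direction in which the jaws open and shut (so a half turn about z gives the same grasp; the last joint's range is limited). The gripper opens to 88 mm and grips with 3 to 60 N. Pads are 19 mm wide; open, the fingers measure 130 mm over their backs; the gripper's body (78 mm by 193 mm) begins 47 mm behind the grasp point.
Start: joints at [89.502, 20.546, 0.682, 0, -70.136, -16.507], TCP at [0.197, 0.645, 0.198] pointing down, gripper open.
Joint ranges: [-176.03, 176.03], [-82.01, 121.73], [-58.28, 71.71], [-173.87, 95.51], [-174.79, -0.11], [-173.66, 173.66]. Speed limits (degrees/s): [136.94, 136.94, 172.46, 180, 180, 180].

## Interface

Orientations are given as [roll, pitch, yaw] about the fixed x, y, z axes, in that order (R = Rz(yaw) Ry(pitch) Rx(roll)).
In Python, from plant import get_state, capture, get_calibration, close_job, boxes_of, cut_out gives the robot as it stands.
- The arm moves only by the tool apply_moves, never from a script. Its argument "commands" is a list of rows, each an object with "grip": the closure, from 0 (fully open) to 1 (shut); "slide": the shift along the tool's x, y, z in m, a list of three; "roll": the turn about the tool's z in degrees. In form: [{"grip": grip, "slide": [x, y, z], "roll": roll}, ...]. A call has 1 to 5 rows; each row is the pose to reach, as a shift and turn from the pose commanded when the call began, along the tool's axes at that moment; what a row does not reach only later rows make up. A row lasts 1/8 s, in which the tool goes at most 62.5 mm and 10.7 degrees, less where a joint would pass 70% of its speed; a pose out of reach is approached as far as the arm can. A call with a gripper value outside its range is refused whole. The fingers move at their own pace and stop on an object; "grip_force" is the grip in N (left out, the last holds). Time passes only in rows, so rows that repeat a pose let the fingers close. It gives the time, the measured TCP pose, the force and the opening at its end, in the units of the state.
- get_state(): the state, without advancing time (a new reading comes with each control period).
- capture(name): name is "scene" or "top" or "wrist"; returns (picture, depth): 420x560x3 uint8, red, green, blue; 420x560 float32, m along the optical axis (not along the pixel's ray), 0 where there is no reading.
- get_calibration(name): a dict with "mtx" (3x3 intrinsics, pixels), "R" (3x3) and "t" (3): a world point X has camera coordinates R X + t. Camera axes: x right, y down, z forward; pixel columns grow to the right and rows downward; lengths in m; the calibration is good to about 2 mm. The wrist camera is an equidistant fisheye: a pixel r from the principal point sees the ray r / f radians off the axis. A picture is of the moment at which its call begins: read the wrist's pose just before it. get_calibration takes no time and is no camera call; for the wrist camera it gives the pose at the moment of the call.
- close_job(): hands the job in, once; it reports no verdict.
Trained networks look in the newest picture that a camera, given by its name, has taken for a name from the list of things; names that differ only in an ending like _2 or _b are one class to them, and where a whole thing is asked for, a point or a joint stands for the part that bears it (a point fixed in the world has none). Each returns a list of dicts, best first, with "score" (0 to 1); they miss things now and then, are a little off and sometimes report something else, mostly with a low value. They report only what shows in the picture. A call takes as long as a camera call.
- boxes_of(name, camera): "position" ([x, y, z] in m, in the coordinates of the camera as it stood for that picture, good to about 4 mm: the middle of the surface that is visible of it).
- cut_out(name, camera): "mask" (420x560 bool, what is visible of it).
The state is a dict: "time_s": time; "joints": joint angles; "qd": joint speeds; "joint_torque": joint torques, N m; "tcp_pos": TCP position; "eef_rot": TCP orientation; "contact_force": force on the tool from outside, world axes, zero at the start; "moment": the same for the moment, N m; "gripper_width": finger opening in m.
Only numpy, scipy, OpenCV 4.12 (cv2) and the standard library are available. Lean on these libraries where they do the work, as an engineer would, in place of code of your own. Each camera call takes 0.05 s, during which the arm holds its last target.

## Task

In the paint agitator on the bench, the orange-banded toner canister was put back with its handle swung over towards its neighbour, so it is standing up on its seat. Swing its handle round to the front, without lifting the canister out of its ring, until its feet drop into the seat and the handle points straight out in line with the others; then press the green start button fully down and let go. Leave the other canisters and the yellow-labelled can, the tape roll and the spatula in front where they are.

Things in the scene. Friction and masses are not known exactly. Their poses are not given: they have to be found in the camera images.
- bank: White agitator bank fixed on the bench, 800 mm long in y, 150 mm deep, 370 mm high. Origin on the bench under the middle of its three working stations; x points to the back, y left along the row, z up. Deck 30 mm high, front edge at x = -75 mm. Stations at x = 0, y = -165, 0, +165 mm; the red-banded canister at y = +330 mm is fixed. Control box at right end, around x -15, y -315 mm, 190 mm high.
- seat_mid (a point): Centre of the middle station's seat, 36 mm above the bench, axes as the bank's. All three stations are alike: an open grey ring (inner radius 47 mm, outer 53 mm, top 52 mm above the bench) round a 6 mm thick seat with four blind pockets, hidden under the canister, for its four feet.
- guard_mid (a point): Point on the axis of the steel guard tube, in front of the middle station. The tube, 14 mm diameter, runs level along the bank (y -207 to +412 mm), 90 mm in front of the station axes and 315 mm above the bench, on flat brackets back to the drive rail at bank y -200, +82 and +405 mm. It passes over the handles, so they must be reached from the front with the tool tilted.
- rail_mid (a point): Middle of the underside of the white drive rail that runs over the canisters: bank x -7 to +55 mm, y -260 to +440 mm, 290 to 370 mm above the bench. Its spindles hang to 248 mm and do not touch the canisters.
- can_a: The canister to put right: white, 90 mm diameter, orange band and lid disc, 0.5 to 0.95 kg, loose in one of the stations. Origin: centre of its underside; z up; its own -x points along the handle. At the start the origin is 36 mm above the bench, the handle 30 to 55 degrees towards +y of straight out. Aligned with the bank's x within about 3 degrees it sinks 6 mm and then turns no further.
- can_a_grip (a point): Middle of the hanging part of the orange canister's handle, 105 mm from the canister's axis, 100 mm above its underside. Black round bar, 18 mm diameter: level from the lid at 167 mm above the underside, bent down at 105 mm from the axis, hanging to 63 mm. 51 mm clear to the wall. 1 to 4 N sideways turns the canister in its ring (2 mm play). Held tightly by the bar, it cannot drop.
- can_b: Neighbouring canister, green band, same shape and axes, seated in its pockets in one of the three stations (0.7 kg, loose), handle straight out. To be left alone.
- can_c: Neighbouring canister, blue band, same shape and axes, seated in its pockets in one of the three stations (0.7 kg, loose), handle straight out. To be left alone.
- start (a joint): Travel of the green start button along its axis: 0 m up, 0.006 m fully down; springs back; about 5 N when fully down.
- start_top (a point): Centre of the top face of the green start button, 30 mm diameter, on the control box at the right end of the bank; z points out of the panel, which slopes 35 degrees towards the robot (the button is pressed along -z). A red stop button, 28 mm diameter, stands 58 mm to the right of it, about 7 mm higher out of the panel.
- hardener: Steel can with yellow label, 68 mm diameter, 85 mm high, loose on the bench in front of the bank, far right. Origin at the centre of its underside. To be left alone.
- tape: Yellow roll of masking tape, 100 mm diameter, 25 mm high, lying loose on the bench in front of the bank, right. To be left alone.
- paddle: Flat mixing spatula, 200 mm long, lying loose on the bench in front of the bank, left. To be left alone.

How it is judged (in metres and radians):
On the way, in this order (a step that is already met when the one before it is completed fails the run):
1. The orange canister's handle is swung to the front and its feet have dropped into the seat (z of can_a in the frame of bank below 0.0325 m and angle between can_a's own z axis and vertical below 0.04 rad and angle between the x axis of can_a and the x axis of bank, either way round below 0.1 rad and x of can_a_grip in the frame of bank below -0.085 m), for 0.3 s.
2. The green start button is pressed fully down (value of joint start above 0.0048 m), for 0.05 s.
At the end, for the whole second after the job is handed in: The orange canister is down in its own seat (origin less than 2.5 mm above the seated height of 30 mm, upright within 2 degrees, at rest), its handle points to the front within 6 degrees of the bank's x axis, and the start button, pressed at least 4.8 of its 6 mm after that, has sprung back up (all of step 1 and distance of can_a from where it was at the start of the episode below 0.03 m and linear speed of can_a below 0.02 m/s and value of joint start below 0.002 m); the robot touches nothing.
It fails at once if the orange canister is lifted out of its ring (more than 16 mm above its seated height) or tipped more than 12 degrees (z of can_a in the frame of bank above 0.046 m or angle between can_a's own z axis and vertical above 0.21 rad).
It fails at once if the agitator is started while the orange canister is not down in its seat (value of joint start above 0.0048 m and z of can_a in the frame of bank above 0.034 m).
It fails at once if a neighbouring canister is unseated, tipped or shifted by more than 15 mm (distance of any of can_b, can_c from where it was at the start of the episode above 0.015 m or angle between any of can_b, can_c's own z axis and vertical above 0.15 rad).
It fails at once if the hardener can, the tape roll or the spatula is pushed by more than 25 mm or the can is knocked over (distance of any of hardener, tape, paddle from where it was at the start of the episode above 0.025 m or angle between hardener's own z axis and vertical above 0.3 rad).
It also fails if it takes over 45 s, if anything falls off the work surface, if the arm or the gripper's body presses on something with over 40 N, if the wrist force passes 120 N, or if a joint passes its speed limit or range.

## Working session

There is one attempt and no reset: what is moved stays moved. The work goes in short steps, Python scripts to look and compute and a tool call to move; the robot and the scene stay as the last step left them, time stands still between calls to the robot, and variables do not carry over. Pictures are saved under pics/ and viewed, and the job is handed in when it is done.

Besides the shell and the picture viewer there is one more tool, called after "Emit:" as name(argument=value, ...), one argument or row to a line, values as JSON. apply_moves: Moves the arm, as the interface text tells. Its arguments: {"type":"object","properties":{"commands":{"type":"array"},"grip_force":{"type":"number"}},"required":["commands"]}

```bash
ls; mkdir -p pics; python3 - <<'E'
from plant import *
import cv2,numpy as np
s=get_state();print(s)
for n in ['scene','top','wrist']:
    p,d=capture(n);cv2.imwrite(f'pics/{n}0.png',p[:,:,::-1]);np.save(f'd_{n}.npy',d)
    c=get_calibration(n);print(n,c)
    R=np.array(c['R']);t=np.array(c['t'])
    for o in ['can_a','can_a_grip','can_b','can_c','start_top','hardener','tape','paddle','bank']:
        if n=='wrist' : continue
        b=boxes_of(o,n)
        print(o,[(round(x['score'],2),np.round(R.T@(np.array(x['position'])-t),3)) for x in b[:3]])
E
```

```text
pics
{'time_s': 0.0, 'joints': array([ 8.94987395e+01,  2.05905727e+01,  6.32456511e-01, -2.00451960e-02,
       -7.01378982e+01, -1.65061131e+01]), 'qd': array([-0.01525207,  0.029312  , -0.03813622,  0.02997732, -0.01788138,
        0.01659839]), 'joint_torque': array([-1.34668764e-03, -5.82711196e+01,  2.93064219e+01,  6.99761957e+00,
        7.26358965e-03, -1.56433121e-04]), 'tcp_pos': array([0.19731597, 0.64492703, 0.19722272]), 'eef_rot': array([ 1.79902588e+02, -9.21483467e-03, -1.70141921e+01]), 'contact_force': array([ 0.25286431, -0.25100434, -0.33495254]), 'moment': array([-0.01790023, -0.02947136, -0.02896722]), 'gripper_width': 0.08765063596063219}
scene {'mtx': array([[478.16159133,   0.        , 277.38563775],
       [  0.        , 478.16159133, 209.79046356],
       [  0.        ,   0.        ,   1.        ]]), 'R': array([[-0.63167026, -0.77523422, -0.00214289],
       [-0.73557666,  0.60022501, -0.31409698],
       [ 0.24478494, -0.19682947, -0.94938848]]), 't': array([0.29656172, 0.49942792, 1.23741137])}
can_a [(0.88, array([0.596, 0.004, 0.194])), (0.72, array([
[... 1437 characters left out ...]
.547, -0.291,  0.17 ]))]
hardener [(0.72, array([ 0.448, -0.312,  0.086]))]
tape [(0.92, array([ 0.428, -0.158,  0.026])), (0.55, array([0.375, 0.136, 0.005]))]
paddle [(0.65, array([0.374, 0.135, 0.004]))]
bank [(0.59, array([0.625, 0.055, 0.323])), (0.42, array([ 0.446, -0.312,  0.084]))]
wrist {'mtx': array([[325.1922621 ,   0.        , 278.60551561],
       [  0.        , 325.1922621 , 206.28531949],
       [  0.        ,   0.        ,   1.        ]]), 'R': array([[-2.92387137e-01, -9.56299908e-01, -4.98570098e-04],
       [-9.19187156e-01,  2.80896064e-01,  2.76029659e-01],
       [-2.63827091e-01,  8.11658010e-02, -9.61148989e-01]]), 't': array([ 0.67552801, -0.03360412,  0.38940604])}
```

View pics/scene0.png

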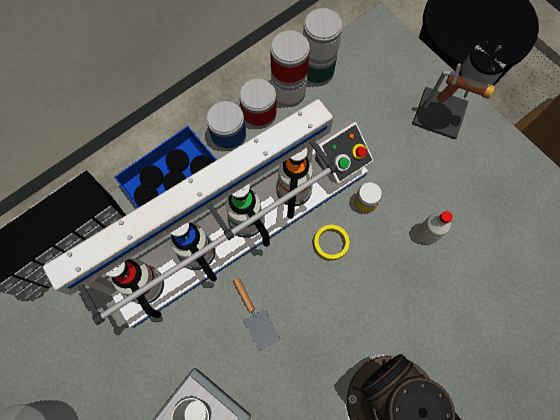

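View pics/top0.png

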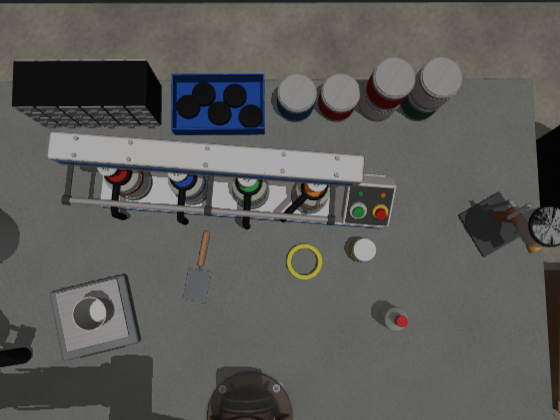

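View pics/wrist0.png

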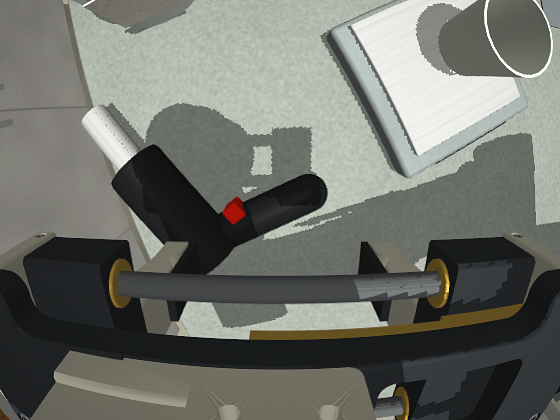

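```bash
cat > h.py <<'E'
import numpy as np,cv2
from plant import *
def cloud(n,d):
    c=get_calibration(n);K=c['mtx'];R=np.array(c['R']);t=np.array(c['t'])
    v,u=np.mgrid[:420,:560]
    X=np.stack([(u-K[0,2])/K[0,0]*d,(v-K[1,2])/K[1,1]*d,d],-1)
    W=(X-t)@R; W[d==0]=np.nan
    return W
def proj(n,P):
    c=get_calibration(n);K=c['mtx'];X=np.asarray(P)@np.array(c['R']).T+np.array(c['t'])
    return X[...,:2]/X[...,2:]*K[0,0]+K[:2,2]
E
python3 - <<'E'
from h import *
for n in ['top','scene']:
    d=np.load(f'd_{n}.npy');W=cloud(n,d)
    # rail top
    m=(abs(W[...,2]-.37)<.008)&(W[...,0]>.5)&(W[...,0]<.8)&(abs(W[...,1])<.6)
    nl,lab,st,ce=cv2.connectedComponentsWithStats(m.astype(np.uint8))
    k=1+np.argmax(st[1:,4]);p=W[lab==k]
    r=cv2.minAreaRect((p[:,:2]*1000).astype(np.float32));print(n,len(p),p[:,2].mean(),r,cv2.boxPoints(r).tolist())
    # tube
    m=(W[...,2]>.312)&(W[...,2]<.328)&(W[...,0]>.4)&(W[...,0]<.62)
    p=W[m];print('tube',len(p),p.min(0),p.max(0))
    c=np.polyfit(p[:,1],p[:,0],1)
    for _ in range(5):
        q=p[abs(p[:,0]-np.polyval(c,p[:,1]))<.012];c=np.polyfit(q[:,1],q[:,0],1)
    print(c,np.degrees(np.arctan(c[0])),len(q),q[:,1].min(),q[:,1].max())
    # panel/box, deck
E
```

```text
top 8690 0.37105596152974774 ((652.4187622070312, 76.84982299804688), (699.2578125, 63.391056060791016), 84.97154235839844) [[590.2000732421875, -268.6553039550781], [653.34716796875, -274.2115783691406], [714.637451171875, 422.3549499511719], [651.4903564453125, 427.9112243652344]]
tube 2282 [ 0.45181493 -0.73430696  0.31200375] [0.61977808 0.41036856 0.3279524 ]
[0.08664219 0.53111163] 4.951865782927284 1697 -0.7294828461019295 0.41036856327427984
scene 8810 0.3699994851555451 ((651.7030639648438, 79.28045654296875), (699.2468872070312, 63.33094787597656), 85.04134368896484) [[589.935791015625, -266.2973937988281], [653.0296630859375, -271.7715148925781], [713.4703369140625, 424.8583068847656], [650.37646484375, 430.3324279785156]]
tube 2691 [ 0.4508004  -0.74389425  0.31202238] [0.61996485 0.41079776 0.32790182]
[0.084667  0.5304218] 4.83952001469641 1905 -0.713810913571085 0.4107977555093884
```

Emit:
apply_moves(
  commands=[
    {"grip": 1,"slide": [0,-0.04,-0.04],"roll": 0},
    {"grip": 1,"slide": [0,-0.08,-0.08],"roll": 0},
    {"grip": 1,"slide": [0,-0.14,-0.1],"roll": 0},
    {"grip": 1,"slide": [0,-0.2,-0.1],"roll": 0},
    {"grip": 1,"slide": [0,-0.26,-0.1],"roll": 0},
  ],
)

```text
time_s: 1.68
tcp_pos: [0.2693, 0.8825, 0.2996]
eef_rot: [-180.0, 0.0, -17.0]
contact_force: [0.2, 2.4, 0.9]
gripper_width: 0.043
```

```bash
python3 -c "
from plant import *
s=get_state();print({k:s[k] for k in ['time_s','joints','tcp_pos','eef_rot','contact_force']})"
```

```text
{'time_s': 1.675, 'joints': array([ 8.50256598e+01,  4.87379936e+01,  6.25250316e+01, -8.18201590e-03,
       -1.03774183e+02, -1.20358207e+01]), 'tcp_pos': array([0.26928243, 0.88253887, 0.29957188]), 'eef_rot': array([-1.79989084e+02,  1.04521817e-02, -1.70082109e+01]), 'contact_force': array([0.15064766, 2.36491842, 0.92899111])}
```

Emit:
apply_moves(
  commands=[
    {"grip": 1,"slide": [0,-0.05,0],"roll": 0},
    {"grip": 1,"slide": [0,-0.1,0],"roll": 0},
    {"grip": 1,"slide": [0,-0.15,0],"roll": 0},
  ],
)

```text
time_s: 2.05
tcp_pos: [0.2874, 0.9405, 0.2618]
eef_rot: [-176.9, -0.4, -17.0]
contact_force: [-0.8, 0.0, 0.1]
gripper_width: 0.0136
```

```bash
python3 -c "
from plant import *
s=get_state();print({k:s[k] for k in ['time_s','joints','tcp_pos','eef_rot','contact_force']})"
```

```text
{'time_s': 2.05, 'joints': array([  84.67201554,   55.7441215 ,   71.638602  ,    1.01494434,
       -102.93751783,  -11.42766679]), 'tcp_pos': array([0.28736151, 0.94051633, 0.26182643]), 'eef_rot': array([-176.90608506,   -0.37075339,  -17.01843512]), 'contact_force': array([-0.75778528,  0.04020296,  0.13043774])}
```

Emit:
apply_moves(
  commands=[
    {"grip": 1,"slide": [0,-0.06,0],"roll": 0},
    {"grip": 1,"slide": [0,-0.12,0],"roll": 0},
    {"grip": 1,"slide": [0,-0.18,0],"roll": 0},
  ],
)

```text
time_s: 2.42
tcp_pos: [0.3001, 0.9807, 0.2309]
eef_rot: [-173.2, -0.7, -17.0]
contact_force: [-0.2, -1.2, 0.1]
gripper_width: 0.0008
```

```bash
python3 -c "
from plant import *
s=get_state();print({k:s[k] for k in ['time_s','joints','tcp_pos','eef_rot','contact_force']})"
```

```text
{'time_s': 2.425, 'joints': array([ 84.56781867,  57.96890877,  71.70287072,   2.0154773 ,
       -97.22824608, -11.20582732]), 'tcp_pos': array([0.30005445, 0.98074688, 0.23091256]), 'eef_rot': array([-173.23118951,   -0.65773508,  -17.04417234]), 'contact_force': array([-0.19583061, -1.17546183,  0.13551482])}
```

Tilting out works. Now see whether the tilt is kept when I come back in.

Emit:
apply_moves(
  commands=[
    {"grip": 1,"slide": [0,0.03,0],"roll": 0},
  ],
)

```text
time_s: 2.55
tcp_pos: [0.291, 0.9533, 0.214]
eef_rot: [-173.9, -0.7, -17.0]
contact_force: [-0.5, 1.5, -0.5]
gripper_width: 0.0006
```

```bash
python3 -c "
from plant import *
s=get_state();print({k:s[k] for k in ['time_s','joints','tcp_pos','eef_rot','contact_force']})"
```

```text
{'time_s': 2.55, 'joints': array([ 84.92336185,  51.80114831,  56.85212292,   1.94193496,
       -89.2132022 , -11.8601003 ]), 'tcp_pos': array([0.2909603 , 0.95331902, 0.21401486]), 'eef_rot': array([-173.88764858,   -0.69512627,  -17.04619968]), 'contact_force': array([-0.48261509,  1.4869118 , -0.54884282])}
```

```bash
cat > fk.py <<'E'
import numpy as np
from scipy.optimize import least_squares
D=np.array([[89.4987,20.5906,.6325,-.02,-70.138,-16.506,.19732,.64493,.19722],
[85.02566,48.738,62.525,-.008,-103.774,-12.036,.26928,.88254,.29957],
[84.672,55.744,71.6386,1.015,-102.9375,-11.428,.28736,.94052,.26183],
[84.568,57.969,71.703,2.0155,-97.228,-11.206,.30005,.98075,.23091],
[84.923,51.801,56.852,1.942,-89.213,-11.860,.29096,.95332,.21401]])
def Ry(a):
    c,s=np.cos(a),np.sin(a);return np.array([[c,0,s],[0,1,0],[-s,0,c]])
def Rz(a):
    c,s=np.cos(a),np.sin(a);return np.array([[c,-s,0],[s,c,0],[0,0,1]])
def Rx(a):
    c,s=np.cos(a),np.sin(a);return np.array([[1,0,0],[0,c,-s],[0,s,c]])
# p: a0,h,L2,e(elbow up off),L3,Lt,d
def fk(q,p,sg4=1):
    q=np.radians(q);a0,h,L2,e,L3,Lt,d=p
    # shoulder at (a0,-d,h) in j1 frame; forearm frame: x along forearm
    F=Ry(q[1]-q[2]); 
    el=np.array([a0,-d,h])+L2*np.array([np.sin(q[1]),0,np.cos(q[1])])
    w=el+F@np.array([L3,0,e])
    H=F@Rx(sg4*q[3])@Ry(-q[4])   # tool dir = H x
    tcp=w+H@np.array([Lt,0,0])
    B=Rz(q[0]);return B@tcp,B@w,B@(H@np.array([1,0,0]))
def fit():
    f=lambda p:np.concatenate([fk(r[:6],p)[0]-r[6:] for r in D]+[1e-3*(p-p0)])
    p0=np.array([.0,.35,.45,.0,.45,.25,.19])
    return least_squares(f,p0)
if __name__=='__main__':
    r=fit();print(r.x.round(4));
    for x in D: print(((fk(x[:6],r.x)[0]-x[6:])*1000).round(2), fk(x[:6],r.x)[2].round(3),fk(x[:6],r.x,-1)[2].round(3))
E
python3 fk.py; python3 - <<'E'
from h import *
# handle points & masks
for n in ['top','scene']:
    d=np.load(f'd_{n}.npy');W=cloud(n,d);im=cv2.imread(f'pics/{n}0.png')
    ax=np.array([.9961,-.0877]);ay=np.array([.0877,.9961]);o=np.array([.6202,-.0096])
    P=W[...,:2]-o;bx=P@ax;by=P@ay
    blk=im.max(2)<60
    for s in [-.165,0,.165]:
        r=np.hypot(bx,by-s)
        m=blk&(r>.05)&(r<.125)&(W[...,2]>.18)&(W[...,2]<.23)&(bx<0)
        print(n,s,m.sum(),'ang',np.degrees(np.median(np.arctan2((by-s)[m],-bx[m]))),'z',np.percentile(W[...,2][m],[5,50,95]),'r',np.percentile(r[m],[5,95]), 'tip', [np.round([bx[m&(r>.095)].mean(),by[m&(r>.095)].mean()],3)])
E
```

```text
[-0.0339  0.0466  0.6291  0.0128  0.4858  0.2834  0.2036]
[11.99  1.1   1.06] [ 0.    -0.002 -1.   ] [-0.    -0.002 -1.   ]
[12.26  4.18  6.69] [ 0.  0. -1.] [-0.  0. -1.]
[-0.01  1.24  1.23] [-0.012  0.053 -0.999] [ 0.022  0.05  -0.999]
[-12.56  -3.23  -4.32] [-0.024  0.116 -0.993] [ 0.045  0.109 -0.993]
[-11.75  -2.23  -4.66] [-0.025  0.104 -0.994] [ 0.043  0.098 -0.994]
top -0.165 121 ang 41.535015002137165 z [0.20530834 0.21126688 0.2160414 ] r [0.05235011 0.09475117] tip [array([-0.047, -0.157])]
top 0 158 ang -2.4540180298625565 z [0.18716686 0.20434594 0.21235883] r [0.05286008 0.1237177 ] tip [array([-0.088, -0.038])]
top 0.165 129 ang -1.2413521391827507 z [0.18817718 0.20267282 0.20851895] r [0.05275237 0.1092364 ] tip [array([-0.104,  0.163])]
scene -0.165 133 ang 42.301698741421035 z [0.18773889 0.20581738 0.21367954] r [0.05290891 0.11220924] tip [array([-0.078, -0.095])]
scene 0 198 ang -0.5815760748348237 z [0.18489649 0.20151906 0.20980475] r [0.06829011 0.12363146] tip [array([-0.088, -0.047])]
scene 0.165 152 ang 0.5191509499583147 z [0.18643241 0.20099543 0.20788208] r [0.06815794 0.11019619] tip [array([-0.104,  0.166])]
```

```bash
sed -i 's/sg4=1/sg4=-1/' fk.py; python3 fk.py
```

```text
[ 0.0373  0.2859  0.5638 -0.025   0.4479  0.4396  0.1912]
[-0.63  0.66  0.47] [-0.    -0.002 -1.   ] [-0.    -0.002 -1.   ]
[-0.66 -0.37  0.98] [-0.  0. -1.] [-0.  0. -1.]
[0.02 0.42 1.06] [ 0.022  0.05  -0.999] [ 0.022  0.05  -0.999]
[ 0.77  1.21 -0.48] [ 0.045  0.109 -0.993] [ 0.045  0.109 -0.993]
[ 0.45 -1.97 -2.03] [ 0.043  0.098 -0.994] [ 0.043  0.098 -0.994]
```

```bash
cat >> fk.py <<'E'
P=np.array([ 0.0373,0.2859,0.5638,-0.025,0.4479,0.4396,0.1912])
LO=np.array([-176,-82,-58.28,-173,-174.8]);HI=np.array([176,121.7,71.71,95.5,-.1])
def ik(pos,dirn,q0=(40,40,30,0,-80)):
    dirn=np.array(dirn)/np.linalg.norm(dirn)
    f=lambda q:np.concatenate([(fk(q,P)[0]-pos)*3,fk(q,P)[2]-dirn])
    r=least_squares(f,np.clip(q0,LO+1,HI-1),bounds=(LO,HI),x_scale=30.);return r.x,np.linalg.norm(f(r.x))
E
python3 - <<'E'
from fk import *
z0=np.array([.043,.098,-.994])
for p in [(.291,.953,.214),(.34,.87,.35),(.45,.7,.45),(.6,.5,.45),(.75,.2,.45),(.8,0,.45),(.85,0,.5),(.7,0,.5)]:
    q,e=ik(p,z0,(60,40,50,0,-90));print(p,q.round(0),round(e,4))
print()
for a in (35,45,50):
  az=np.radians(-5);d=[np.sin(np.radians(a))*np.cos(az),np.sin(np.radians(a))*np.sin(az),-np.cos(np.radians(a))]
  for p in [(.53,-.08,.11),(.53,-.08,.14),(.45,-.08,.14),(.5,-.15,.11),(.56,-.32,.18)]:
    q,e=ik(p,d,(10,0,-20,0,-60));print(a,p,q.round(0),round(e,4),fk(q,P)[1].round(2))
E
```

```text
(0.291, 0.953, 0.214) [ 85.  52.  58.   2. -90.] 0.0
(0.34, 0.87, 0.35) [ 81.  44.  59.   2. -99.] 0.0
(0.45, 0.7, 0.45) [  71.   31.   50.    0. -102.] 0.0
(0.6, 0.5, 0.45) [ 53.  25.  40.  -1. -99.] 0.0
(0.75, 0.2, 0.45) [  27.   26.   41.   -4. -101.] 0.0
(0.8, 0, 0.45) [  11.   31.   49.   -5. -105.] 0.0
(0.85, 0, 0.5) [  11.   40.   72.   -5. -117.] 0.0315
(0.7, 0, 0.5) [  13.   19.   38.   -5. -105.] 0.0

35 (0.53, -0.08, 0.11) [ 28.  -7. -58.  62. -20.] 0.0312 [ 0.29 -0.06  0.48]
35 (0.53, -0.08, 0.14) [ 30. -13. -58.  54. -24.] 0.0 [ 0.28 -0.06  0.5 ]
35 (0.45, -0.08, 0.14) [ 35. -26. -58.  32. -38.] 0.0932 [ 0.24 -0.07  0.53]
35 (0.5, -0.15, 0.11) [ 13.  -7. -58.  53. -12.] 0.0383 [ 0.26 -0.14  0.48]
35 (0.56, -0.32, 0.18) [-18.   2. -38. -25. -17.] 0.0 [ 0.31 -0.3   0.54]
45 (0.53, -0.08, 0.11) [ 26.  -7. -58.  74. -18.] 0.1693 [ 0.29 -0.07  0.48]
45 (0.53, -0.08, 0.14) [ 29. -13. -58.  62. -23.] 0.1341 [ 0.27 -0.07  0.5 ]
45 (0.45, -0.08, 0.14) [ 35. -30. -58.  35. -38.] 0.227 [ 0.22 -0.08  0.54]
45 (0.5, -0.15, 0.11) [  7.  -6. -58.  88.  -4.] 0.1692 [ 0.25 -0.16  0.48]
45 (0.56, -0.32, 0.18) [ -20.    3.  -47. -110.  -11.] 0.0 [ 0.25 -0.29  0.49]
50 (0.53, -0.08, 0.11) [ 25.  -7. -58.  81. -17.] 0.2381 [ 0.29 -0.08  0.48]
50 (0.53, -0.08, 0.14) [ 28. -13. -58.  67. -22.] 0.203 [ 0.27 -0.07  0.5 ]
50 (0.45, -0.08, 0.14) [ 34. -31. -58.  36. -37.] 0.2937 [ 0.22 -0.08  0.54]
50 (0.5, -0.15, 0.11) [  6.  -7. -58.  95.  -4.] 0.235 [ 0.25 -0.17  0.48]
50 (0.56, -0.32, 0.18) [ -21.    5.  -51. -140.  -19.] 0.0 [ 0.22 -0.29  0.46]
```

```bash
cat > st.py <<'E'
import numpy as np,sys
from scipy.spatial.transform import Rotation as Ro
from plant import get_state
def st(pr=True):
    s=get_state();R=Ro.from_euler('xyz',s['eef_rot'],degrees=True).as_matrix()
    o=np.array([.6202,-.0096,0]);a=np.radians(-5.03);B=np.array([[np.cos(a),-np.sin(a),0],[np.sin(a),np.cos(a),0],[0,0,1]])
    if pr:
        print('t',round(s['time_s'],2),'q',s['joints'].round(1),'tcp',s['tcp_pos'].round(4),'F',s['contact_force'].round(1),'w',round(s['gripper_width'],3))
        print('toolx',R[:,0].round(3),'y',R[:,1].round(3),'z',R[:,2].round(3),'tilt',np.degrees(np.arccos(-R[2,2])).round(1))
        print('bank tcp',(B.T@(s['tcp_pos']-o)).round(4),'bank toolz',(B.T@R[:,2]).round(3),'tooly',(B.T@R[:,1]).round(3))
    return s['tcp_pos'],R,B,o
def sl(*pts,bank=False):
    p,R,B,o=st()
    for q in pts:
        q=np.array(q,float)
        if bank:q=o+B@q
        print('->',q.round(3),'slide',(R.T@(q-p)).round(3),'len',np.linalg.norm(q-p).round(3))
E
python3 -c "
from st import *
sl((.31,.92,.26),(.33,.88,.3),(.36,.83,.34),(.4,.78,.37),(.43,.73,.4))"
```

```text
t 2.55 q [ 84.9  51.8  56.9   1.9 -89.2 -11.9] tcp [0.291  0.9533 0.214 ] F [-0.5  1.5 -0.5] w 0.001
toolx [ 0.956 -0.293  0.012] y [-0.29  -0.951 -0.106] z [ 0.043  0.098 -0.994] tilt 6.2
bank tcp [-0.4124  0.9303  0.214 ] bank toolz [ 0.034  0.102 -0.994] tooly [-0.206 -0.973 -0.106]
-> [0.31 0.92 0.26] slide [ 0.029  0.021 -0.048] len 0.06
-> [0.33 0.88 0.3 ] slide [ 0.06   0.049 -0.091] len 0.12
-> [0.36 0.83 0.34] slide [ 0.104  0.084 -0.134] len 0.189
-> [0.4  0.78 0.37] slide [ 0.157  0.117 -0.167] len 0.257
-> [0.43 0.73 0.4 ] slide [ 0.201  0.152 -0.201] len 0.322
```

Emit:
apply_moves(
  commands=[
    {"grip": 1,"slide": [0.03,0.02,-0.045],"roll": 10},
    {"grip": 1,"slide": [0.06,0.05,-0.09],"roll": 20},
    {"grip": 1,"slide": [0.1,0.08,-0.13],"roll": 30},
    {"grip": 1,"slide": [0.15,0.11,-0.165],"roll": 40},
    {"grip": 1,"slide": [0.2,0.15,-0.2],"roll": 50},
  ],
)

```text
time_s: 3.18
tcp_pos: [0.4224, 0.741, 0.4048]
eef_rot: [-175.1, 4.8, -67.1]
contact_force: [1.0, 0.8, 0.9]
gripper_width: 0.0001
```

```bash
python3 -c "
from st import *
sl((.47,.68,.44),(.5,.64,.45),(.54,.6,.46),(.57,.55,.46),(.6,.5,.46))"
```

```text
t 3.17 q [ 73.7  33.4  46.4   0.8 -96.3 -50.9] tcp [0.4224 0.741  0.4048] F [1.  0.8 0.9] w 0.0
toolx [ 0.387 -0.918 -0.083] y [-0.921 -0.381 -0.084] z [ 0.046  0.109 -0.993] tilt 6.8
bank tcp [-0.2628  0.7304  0.4048] bank toolz [ 0.036  0.113 -0.993] tooly [-0.884 -0.46  -0.084]
-> [0.47 0.68 0.44] slide [ 0.071 -0.024 -0.039] len 0.085
-> [0.5  0.64 0.45] slide [ 0.119 -0.037 -0.052] len 0.135
-> [0.54 0.6  0.46] slide [ 0.17  -0.059 -0.065] len 0.192
-> [0.57 0.55 0.46] slide [ 0.228 -0.068 -0.069] len 0.248
-> [0.6  0.5  0.46] slide [ 0.285 -0.076 -0.073] len 0.304
```

Emit:
apply_moves(
  commands=[
    {"grip": 1,"slide": [0.055,-0.015,-0.02],"roll": 10},
    {"grip": 1,"slide": [0.11,-0.035,-0.04],"roll": 20},
    {"grip": 1,"slide": [0.165,-0.055,-0.055],"roll": 30},
    {"grip": 1,"slide": [0.225,-0.065,-0.065],"roll": 40},
    {"grip": 1,"slide": [0.28,-0.075,-0.07],"roll": 50},
  ],
)

```text
time_s: 3.8
tcp_pos: [0.5982, 0.5054, 0.4575]
eef_rot: [179.5, 6.8, -117.4]
contact_force: [0.7, 0.3, 0.2]
gripper_width: 0.0004
```

```bash
python3 -c "
from st import *
sl((.63,.44,.46),(.66,.39,.46),(.69,.34,.46),(.72,.28,.46),(.74,.23,.46))"
```

```text
t 3.8 q [ 53.5  26.5  42.6  -1.6 -99.5 -81.2] tcp [0.5982 0.5054 0.4575] F [0.7 0.3 0.2] w 0.0
toolx [-0.457 -0.882 -0.119] y [-0.888  0.459  0.009] z [ 0.047  0.11  -0.993] tilt 6.8
bank tcp [-0.0671  0.5111  0.4575] bank toolz [ 0.037  0.113 -0.993] tooly [-0.925  0.379  0.009]
-> [0.63 0.44 0.46] slide [ 0.043 -0.058 -0.008] len 0.073
-> [0.66 0.39 0.46] slide [ 0.073 -0.108 -0.012] len 0.131
-> [0.69 0.34 0.46] slide [ 0.104 -0.157 -0.016] len 0.189
-> [0.72 0.28 0.46] slide [ 0.143 -0.212 -0.021] len 0.256
-> [0.74 0.23 0.46] slide [ 0.178 -0.252 -0.026] len 0.31
```

Emit:
apply_moves(
  commands=[
    {"grip": 1,"slide": [0.035,-0.05,-0.006],"roll": 10},
    {"grip": 1,"slide": [0.07,-0.1,-0.012],"roll": 20},
    {"grip": 1,"slide": [0.1,-0.15,-0.016],"roll": 30},
    {"grip": 1,"slide": [0.14,-0.2,-0.02],"roll": 40},
    {"grip": 1,"slide": [0.175,-0.25,-0.025],"roll": 50},
  ],
)

```text
time_s: 4.42
tcp_pos: [0.7399, 0.235, 0.4593]
eef_rot: [174.5, 4.0, -167.5]
contact_force: [1.6, 1.1, -0.0]
gripper_width: 0.0005
```

```bash
python3 -c "
from st import *
sl((.75,.17,.46),(.77,.1,.46),(.78,.04,.46),(.79,-.02,.46),(.8,-.08,.46))"
```

```text
t 4.42 q [  29.7   27.2   45.1   -4.2 -102.4 -108.1] tcp [0.7399 0.235  0.4593] F [ 1.6  1.1 -0. ] w 0.0
toolx [-0.974 -0.216 -0.07 ] y [-0.222  0.97   0.096] z [ 0.047  0.109 -0.993] tilt 6.8
bank tcp [0.0978 0.2541 0.4593] bank toolz [ 0.037  0.112 -0.993] tooly [-0.306  0.947  0.096]
-> [0.75 0.17 0.46] slide [ 0.004 -0.065 -0.007] len 0.066
-> [0.77 0.1  0.46] slide [-0.    -0.138 -0.014] len 0.138
-> [0.78 0.04 0.46] slide [ 0.003 -0.198 -0.02 ] len 0.199
-> [ 0.79 -0.02  0.46] slide [ 0.006 -0.258 -0.026] len 0.26
-> [ 0.8  -0.08  0.46] slide [ 0.009 -0.319 -0.032] len 0.321
```

Emit:
apply_moves(
  commands=[
    {"grip": 1,"slide": [0,-0.06,-0.006],"roll": 6},
    {"grip": 1,"slide": [0,-0.12,-0.012],"roll": 12},
    {"grip": 1,"slide": [0,-0.18,-0.018],"roll": 17},
    {"grip": 1,"slide": [0.005,-0.24,-0.024],"roll": 17},
    {"grip": 1,"slide": [0.01,-0.3,-0.03],"roll": 17},
  ],
)

```text
time_s: 5.05
tcp_pos: [0.7965, -0.0611, 0.4598]
eef_rot: [173.6, 2.2, 175.9]
contact_force: [0.3, -0.3, 0.3]
gripper_width: 0.0001
```

```bash
python3 -c "
from st import *
sl((.87,-.15,.5),(.95,-.16,.58),(1.02,-.18,.65))"
```

```text
t 5.05 q [   6.4   32.7   55.1   -6.2 -109.  -102.6] tcp [ 0.7965 -0.0611  0.4598] F [ 0.3 -0.3  0.3] w 0.0
toolx [-0.997  0.072 -0.039] y [0.067 0.992 0.111] z [ 0.047  0.108 -0.993] tilt 6.8
bank tcp [ 0.1801 -0.0359  0.4598] bank toolz [ 0.037  0.112 -0.993] tooly [-0.02   0.994  0.111]
-> [ 0.87 -0.15  0.5 ] slide [-0.081 -0.079 -0.046] len 0.122
-> [ 0.95 -0.16  0.58] slide [-0.165 -0.074 -0.123] len 0.219
-> [ 1.02 -0.18  0.65] slide [-0.239 -0.082 -0.191] len 0.317
```

Now push out and up past reach.

Emit:
apply_moves(
  commands=[
    {"grip": 1,"slide": [-0.04,-0.04,-0.02],"roll": 0},
    {"grip": 1,"slide": [-0.08,-0.08,-0.05],"roll": 0},
    {"grip": 1,"slide": [-0.12,-0.08,-0.09],"roll": 0},
    {"grip": 1,"slide": [-0.165,-0.08,-0.13],"roll": 0},
    {"grip": 1,"slide": [-0.21,-0.08,-0.17],"roll": 0},
  ],
)

```text
time_s: 5.68
tcp_pos: [0.8361, -0.1371, 0.4835]
eef_rot: [174.2, 5.3, 175.6]
contact_force: [0.3, -0.2, -0.2]
gripper_width: 0.0005
```

```bash
python3 -c "
from st import *
st()"
```

```text
t 5.67 q [   1.1   40.    71.7   -5.9 -115.7  -98. ] tcp [ 0.8361 -0.1371  0.4835] F [ 0.3 -0.2 -0.2] w 0.001
toolx [-0.993  0.076 -0.093] y [0.067 0.993 0.101] z [ 0.1    0.094 -0.991] tilt 7.9
bank tcp [ 0.2262 -0.1081  0.4835] bank toolz [ 0.091  0.102 -0.991] tooly [-0.021  0.995  0.101]
```

Emit:
apply_moves(
  commands=[
    {"grip": 1,"slide": [-0.3,0,0],"roll": 0},
    {"grip": 1,"slide": [-0.3,0,0],"roll": 0},
    {"grip": 1,"slide": [-0.3,0,0],"roll": 0},
  ],
)

```text
time_s: 6.05
tcp_pos: [0.9084, -0.1305, 0.4235]
eef_rot: [174.7, 8.1, 175.4]
contact_force: [0.0, -0.2, 0.3]
gripper_width: 0.0005
```

```bash
python3 -c "
from st import *
st()"
```

```text
t 6.05 q [   1.9   44.6   71.6   -4.6 -108.3  -97.9] tcp [ 0.9084 -0.1305  0.4235] F [ 0.  -0.2  0.3] w 0.001
toolx [-0.987  0.08  -0.142] y [0.067 0.993 0.092] z [ 0.148  0.081 -0.986] tilt 9.7
bank tcp [ 0.2977 -0.0951  0.4235] bank toolz [ 0.14   0.094 -0.986] tooly [-0.02   0.996  0.092]
```

Emit:
apply_moves(
  commands=[
    {"grip": 1,"slide": [-0.3,0,-0.3],"roll": 0},
    {"grip": 1,"slide": [-0.3,0,-0.3],"roll": 0},
    {"grip": 1,"slide": [-0.3,0,-0.3],"roll": 0},
  ],
)

```text
time_s: 6.42
tcp_pos: [0.8992, -0.1304, 0.4725]
eef_rot: [175.2, 11.6, 175.0]
contact_force: [0.1, -0.6, -0.3]
gripper_width: 0.0006
```

```bash
python3 -c "
from st import *
st()"
```

```text
t 6.42 q [   2.4   41.7   71.7   -3.5 -107.8  -98.4] tcp [ 0.8992 -0.1304  0.4725] F [ 0.1 -0.6 -0.3] w 0.001
toolx [-0.976  0.086 -0.201] y [0.071 0.994 0.083] z [ 0.207  0.066 -0.976] tilt 12.5
bank tcp [ 0.2886 -0.0959  0.4725] bank toolz [ 0.2    0.084 -0.976] tooly [-0.017  0.996  0.083]
```

Emit:
apply_moves(
  commands=[
    {"grip": 1,"slide": [-0.3,0,-0.2],"roll": 0},
    {"grip": 1,"slide": [-0.3,0,-0.2],"roll": 0},
    {"grip": 1,"slide": [-0.3,0,-0.2],"roll": 0},
    {"grip": 1,"slide": [-0.3,0,-0.2],"roll": 0},
    {"grip": 1,"slide": [-0.3,0,-0.2],"roll": 0},
  ],
)

```text
time_s: 7.05
tcp_pos: [0.9091, -0.1252, 0.4939]
eef_rot: [175.6, 14.7, 174.7]
contact_force: [0.0, -0.2, 0.9]
gripper_width: 0.0006
```

```bash
python3 -c "
from st import *
st()"
```

```text
t 7.05 q [   3.2   40.8   71.7   -2.3 -105.7  -98.9] tcp [ 0.9091 -0.1252  0.4939] F [ 0.  -0.2  0.9] w 0.001
toolx [-0.963  0.089 -0.253] y [0.073 0.995 0.074] z [ 0.258  0.053 -0.965] tilt 15.3
bank tcp [ 0.2979 -0.0898  0.4939] bank toolz [ 0.253  0.075 -0.965] tooly [-0.015  0.997  0.074]
```

Emit:
apply_moves(
  commands=[
    {"grip": 1,"slide": [-0.3,0,-0.3],"roll": 0},
  ],
)

```text
time_s: 7.18
tcp_pos: [0.9096, -0.1252, 0.5156]
eef_rot: [176.0, 16.9, 174.5]
contact_force: [0.4, 0.2, -0.5]
gripper_width: 0.0007
```

Emit:
apply_moves(
  commands=[
    {"grip": 1,"slide": [-0.3,0,0],"roll": 0},
  ],
)

```text
time_s: 7.3
tcp_pos: [0.9364, -0.1266, 0.5172]
eef_rot: [176.3, 19.9, 174.3]
contact_force: [-0.2, 0.0, -0.5]
gripper_width: 0.0003
```

Emit:
apply_moves(
  commands=[
    {"grip": 1,"slide": [-0.3,0,-0.3],"roll": 0},
  ],
)

```text
time_s: 7.42
tcp_pos: [0.9361, -0.1244, 0.5332]
eef_rot: [176.6, 21.4, 174.2]
contact_force: [1.2, -0.6, -0.2]
gripper_width: 0.0
```

Emit:
apply_moves(
  commands=[
    {"grip": 1,"slide": [-0.3,0,0],"roll": 0},
  ],
)

```text
time_s: 7.55
tcp_pos: [0.9599, -0.1267, 0.5411]
eef_rot: [176.9, 24.7, 174.0]
contact_force: [-0.2, -0.8, 0.9]
gripper_width: 0.0004
```

```bash
python3 -c "
from st import *
st()"
```

```text
t 7.55 q [  4.5  39.8  71.7   1.3 -97.1 -99.4] tcp [ 0.9599 -0.1267  0.5411] F [-0.2 -0.8  0.9] w 0.0
toolx [-0.903  0.095 -0.418] y [0.082 0.995 0.049] z [ 0.421  0.01  -0.907] tilt 24.9
bank tcp [ 0.3486 -0.0869  0.5411] bank toolz [ 0.418  0.047 -0.907] tooly [-0.005  0.999  0.049]
```

```bash
cat > chk.py <<'E'
from fk import *
o=np.array([.6202,-.0096,0]);a=np.radians(-5.03);B=Rz(a)
for t,ly in [(30,.03),(33,.02),(35,.01)]:
  tz=B@np.array([np.sin(np.radians(t)),ly,-np.cos(np.radians(t))]);tz/=np.linalg.norm(tz)
  for b in [(-.07,-.095,.165),(-.1,-.13,.165),(-.1,-.165,.165)]:
    for back in (0,.06,.12):
      p=o+B@np.array(b)-back*tz
      q,e=ik(p,tz,(15,0,-40,0,-50));print(t,b,back,q.round(0),round(e,4))
E
python3 chk.py
```

```text
30 (-0.07, -0.095, 0.165) 0 [ 19. -10. -48.  24. -26.] 0.0
30 (-0.07, -0.095, 0.165) 0.06 [ 21. -20. -46.  19. -37.] 0.0
30 (-0.07, -0.095, 0.165) 0.12 [ 25. -28. -42.  17. -50.] 0.0
30 (-0.1, -0.13, 0.165) 0 [ 14. -13. -50.  19. -25.] 0.0
30 (-0.1, -0.13, 0.165) 0.06 [ 16. -23. -47.  15. -38.] 0.0
30 (-0.1, -0.13, 0.165) 0.12 [ 19. -31. -43.  13. -50.] 0.0
30 (-0.1, -0.165, 0.165) 0 [  7. -11. -49.  11. -23.] 0.0
30 (-0.1, -0.165, 0.165) 0.06 [  8. -21. -46.   8. -35.] 0.0
30 (-0.1, -0.165, 0.165) 0.12 [  9. -28. -42.   7. -47.] 0.0
33 (-0.07, -0.095, 0.165) 0 [ 22. -12. -51.  34. -24.] 0.0
33 (-0.07, -0.095, 0.165) 0.06 [ 25. -23. -49.  26. -37.] 0.0
33 (-0.07, -0.095, 0.165) 0.12 [ 30. -33. -46.  23. -51.] 0.0
33 (-0.1, -0.13, 0.165) 0 [ 17. -15. -54.  28. -23.] 0.0
33 (-0.1, -0.13, 0.165) 0.06 [ 20. -27. -51.  21. -37.] 0.0
33 (-0.1, -0.13, 0.165) 0.12 [ 25. -37. -47.  19. -52.] 0.0
33 (-0.1, -0.165, 0.165) 0 [  9. -13. -52.  19. -20.] 0.0
33 (-0.1, -0.165, 0.165) 0.06 [ 10. -24. -50.  14. -32.] 0.0
33 (-0.1, -0.165, 0.165) 0.12 [ 13. -33. -46.  12. -46.] 0.0
35 (-0.07, -0.095, 0.165) 0 [ 24. -13. -54.  42. -23.] 0.0
35 (-0.07, -0.095, 0.165) 0.06 [ 29. -25. -52.  31. -37.] 0.0
35 (-0.07, -0.095, 0.165) 0.12 [ 36. -36. -48.  27. -53.] 0.0
35 (-0.1, -0.13, 0.165) 0 [ 19. -17. -56.  36. -23.] 0.0
35 (-0.1, -0.13, 0.165) 0.06 [ 24. -30. -53.  26. -38.] 0.0
35 (-0.1, -0.13, 0.165) 0.12 [ 32. -42. -49.  24. -55.] 0.0
35 (-0.1, -0.165, 0.165) 0 [ 10. -14. -54.  28. -18.] 0.0
35 (-0.1, -0.165, 0.165) 0.06 [ 13. -26. -52.  19. -32.] 0.0
35 (-0.1, -0.165, 0.165) 0.12 [ 17. -36. -48.  17. -46.] 0.0
```

Emit:
apply_moves(
  commands=[
    {"grip": 1,"slide": [-0.3,0,0],"roll": 0},
  ],
)

```text
time_s: 7.68
tcp_pos: [0.9869, -0.1261, 0.5355]
eef_rot: [177.1, 27.0, 173.9]
contact_force: [-0.3, 0.8, -0.8]
gripper_width: 0.0004
```

Emit:
apply_moves(
  commands=[
    {"grip": 1,"slide": [-0.3,0,0],"roll": 0},
  ],
)

```text
time_s: 7.8
tcp_pos: [1.0109, -0.1264, 0.5349]
eef_rot: [177.4, 29.5, 173.7]
contact_force: [0.5, -0.8, -1.1]
gripper_width: 0.0001
```

```bash
python3 -c "
from st import *
sl((.92,-.126,.55))"
```

```text
t 7.8 q [  4.9  41.7  71.7   2.9 -90.6 -99.7] tcp [ 1.0109 -0.1264  0.5349] F [ 0.5 -0.8 -1.1] w 0.0
toolx [-0.865  0.095 -0.492] y [0.087 0.995 0.039] z [ 0.494 -0.009 -0.87 ] tilt 29.6
bank tcp [ 0.3994 -0.0821  0.5349] bank toolz [ 0.493  0.035 -0.87 ] tooly [-0.001  0.999  0.039]
-> [ 0.92  -0.126  0.55 ] slide [ 0.071 -0.007 -0.058] len 0.092
```

One more for margin, then come back over the bank.

Emit:
apply_moves(
  commands=[
    {"grip": 0.4,"slide": [-0.3,0,0],"roll": 0},
  ],
)

```text
time_s: 7.92
tcp_pos: [1.0327, -0.1269, 0.538]
eef_rot: [177.7, 32.1, 173.6]
contact_force: [-0.1, 0.4, 0.2]
gripper_width: 0.0059
```

```bash
python3 -c "
from st import *
sl((.98,-.126,.535),(.92,-.12,.54),(.86,-.12,.54),(.8,-.12,.54),(.74,-.115,.54));
from fk import *
_,R,_,_=st(0)
for p in [(.8,-.12,.54),(.6,-.1,.54),(.42,-.1,.54),(.45,-.1,.4),(.45,-.1,.3)]: q,e=ik(p,R[:,2],(15,0,0,0,-60));print(p,q.round(0),round(e,4))"
```

```text
t 7.92 q [  5.1  42.3  71.7   3.8 -87.5 -99.9] tcp [ 1.0327 -0.1269  0.538 ] F [-0.1  0.4  0.2] w 0.006
toolx [-0.842  0.094 -0.531] y [0.09  0.995 0.034] z [ 0.532 -0.019 -0.847] tilt 32.1
bank tcp [ 0.4212 -0.0807  0.538 ] bank toolz [ 0.531  0.028 -0.847] tooly [0.002 0.999 0.034]
-> [ 0.98  -0.126  0.535] slide [ 0.046 -0.004 -0.025] len 0.053
-> [ 0.92 -0.12  0.54] slide [ 0.094 -0.003 -0.062] len 0.113
-> [ 0.86 -0.12  0.54] slide [ 0.145 -0.009 -0.094] len 0.173
-> [ 0.8  -0.12  0.54] slide [ 0.196 -0.014 -0.126] len 0.233
-> [ 0.74  -0.115  0.54 ] slide [ 0.247 -0.014 -0.158] len 0.293
(0.8, -0.12, 0.54) [  8.   6.  18.   6. -70.] 0.0
(0.6, -0.1, 0.54) [ 16. -16.  -2.  10. -73.] 0.0
(0.42, -0.1, 0.54) [ 41. -40. -11.  21. -94.] 0.0
(0.45, -0.1, 0.4) [ 32. -38. -29.  18. -72.] 0.0
(0.45, -0.1, 0.3) [ 32. -38. -42.  20. -60.] 0.0
```

Emit:
apply_moves(
  commands=[
    {"grip": 0.4,"slide": [0.05,0,-0.03],"roll": 0},
    {"grip": 0.4,"slide": [0.1,-0.005,-0.062],"roll": 0},
    {"grip": 0.4,"slide": [0.15,-0.01,-0.094],"roll": 0},
    {"grip": 0.4,"slide": [0.2,-0.01,-0.126],"roll": 0},
    {"grip": 0.4,"slide": [0.25,-0.01,-0.158],"roll": 0},
  ],
)

```text
time_s: 8.55
tcp_pos: [0.7445, -0.1115, 0.5408]
eef_rot: [177.6, 32.1, 173.6]
contact_force: [0.5, 1.2, 0.9]
gripper_width: 0.0512
```

```bash
python3 -c "
from st import *
sl((.7,-.12,.54),(.64,-.12,.54),(.58,-.115,.54),(.53,-.115,.53),(.48,-.115,.5));"
```

```text
t 8.55 q [   9.6    4.5   12.5    6.7  -66.4 -106.2] tcp [ 0.7445 -0.1115  0.5408] F [0.5 1.2 0.9] w 0.051
toolx [-0.842  0.094 -0.531] y [0.09  0.995 0.035] z [ 0.532 -0.018 -0.846] tilt 32.2
bank tcp [ 0.1328 -0.0906  0.5408] bank toolz [ 0.532  0.029 -0.846] tooly [0.002 0.999 0.035]
-> [ 0.7  -0.12  0.54] slide [ 0.037 -0.012 -0.023] len 0.045
-> [ 0.64 -0.12  0.54] slide [ 0.088 -0.018 -0.055] len 0.105
-> [ 0.58  -0.115  0.54 ] slide [ 0.139 -0.018 -0.087] len 0.165
-> [ 0.53  -0.115  0.53 ] slide [ 0.186 -0.023 -0.105] len 0.215
-> [ 0.48  -0.115  0.5  ] slide [ 0.244 -0.029 -0.106] len 0.268
```

Emit:
apply_moves(
  commands=[
    {"grip": 0.42,"slide": [0.05,-0.01,-0.03],"roll": 0},
    {"grip": 0.42,"slide": [0.1,-0.015,-0.06],"roll": 0},
    {"grip": 0.42,"slide": [0.15,-0.02,-0.09],"roll": 0},
    {"grip": 0.42,"slide": [0.2,-0.025,-0.105],"roll": 0},
    {"grip": 0.42,"slide": [0.25,-0.03,-0.11],"roll": 0},
  ],
)

```text
time_s: 9.18
tcp_pos: [0.4734, -0.1163, 0.5011]
eef_rot: [177.5, 32.2, 173.5]
contact_force: [-1.0, 0.9, 1.2]
gripper_width: 0.051
```

```bash
python3 -c "
from st import *
sl((-.176,-.101,.45),(-.185,-.101,.39),(-.176,-.101,.334),bank=True);"
```

```text
t 9.18 q [  19.2  -24.4  -17.2   12.   -67.2 -116.7] tcp [ 0.4734 -0.1163  0.5011] F [-1.   0.9  1.2] w 0.051
toolx [-0.841  0.095 -0.533] y [0.09  0.995 0.037] z [ 0.534 -0.017 -0.845] tilt 32.3
bank tcp [-0.1368 -0.1191  0.5011] bank toolz [ 0.533  0.03  -0.845] tooly [0.002 0.999 0.037]
-> [ 0.436 -0.095  0.45 ] slide [0.061 0.016 0.023] len 0.067
-> [ 0.427 -0.094  0.39 ] slide [0.1   0.014 0.069] len 0.122
-> [ 0.436 -0.095  0.334] slide [0.123 0.012 0.121] len 0.173
```

Emit:
apply_moves(
  commands=[
    {"grip": 0.42,"slide": [0.055,0.015,0.015],"roll": 0},
    {"grip": 0.42,"slide": [0.095,0.015,0.06],"roll": 0},
    {"grip": 0.42,"slide": [0.12,0.013,0.11],"roll": 0},
    {"grip": 0.42,"slide": [0.123,0.012,0.121],"roll": 0},
  ],
)

```text
time_s: 9.68
tcp_pos: [0.4351, -0.0945, 0.3295]
eef_rot: [177.6, 31.8, 173.7]
contact_force: [0.3, 0.1, 1.4]
gripper_width: 0.0506
```

```bash
python3 -c "
from st import *
from h import *
sl((-.134,-.0985,.267),(-.07,-.095,.165),bank=True);
for n in ['wrist','scene']:
    p,d=capture(n);cv2.imwrite(f'pics/{n}1.png',p[:,:,::-1])
"
```

```text
t 9.68 q [  27.9  -31.3  -44.    19.8  -50.7 -132.5] tcp [ 0.4351 -0.0945  0.3295] F [0.3 0.1 1.4] w 0.051
toolx [-0.845  0.094 -0.527] y [0.089 0.995 0.035] z [ 0.528 -0.017 -0.849] tilt 31.9
bank tcp [-0.177  -0.1008  0.3295] bank toolz [ 0.527  0.029 -0.849] tooly [0.001 0.999 0.035]
-> [ 0.478 -0.096  0.267] slide [-0.004  0.     0.076] len 0.076
-> [ 0.542 -0.098  0.165] slide [-0.004  0.     0.196] len 0.196
```

View pics/wrist1.png

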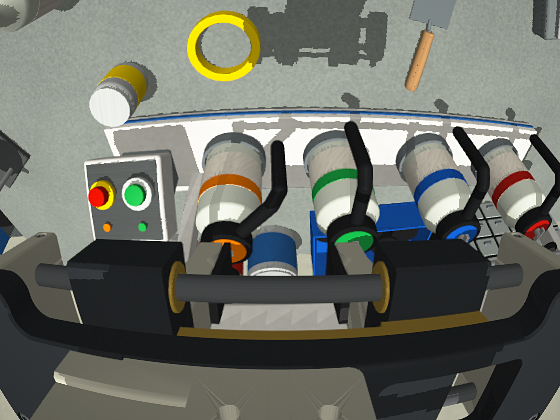

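View pics/scene1.png

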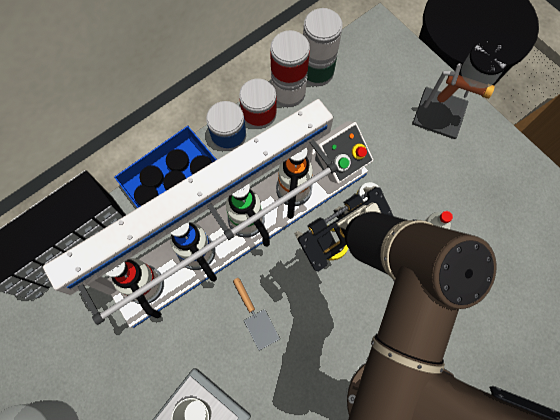

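Emit:
apply_moves(
  commands=[
    {"grip": 0.42,"slide": [-0.003,0,0.05],"roll": 0},
    {"grip": 0.42,"slide": [-0.004,0,0.1],"roll": 0},
    {"grip": 0.42,"slide": [-0.004,0,0.14],"roll": 0},
    {"grip": 0.42,"slide": [-0.004,0,0.17],"roll": 0},
    {"grip": 0.42,"slide": [-0.004,0,0.195],"roll": 0},
  ],
)

```text
time_s: 10.4
tcp_pos: [0.5469, -0.0978, 0.17]
eef_rot: [177.6, 31.9, 173.7]
contact_force: [0.3, -1.0, 0.3]
gripper_width: 0.0512
```

```bash
python3 -c "
from st import *
from h import *
st()
for n in ['wrist','scene','top']:
    p,d=capture(n);cv2.imwrite(f'pics/{n}2.png',p[:,:,::-1])
"
```

```text
t 10.4 q [  10.5   -7.5  -57.9   38.8  -10.5 -142.6] tcp [ 0.5469 -0.0978  0.17  ] F [ 0.3 -1.   0.3] w 0.051
toolx [-0.843  0.094 -0.529] y [0.089 0.995 0.035] z [ 0.53  -0.018 -0.848] tilt 32.0
bank tcp [-0.0653 -0.0943  0.17  ] bank toolz [ 0.529  0.029 -0.848] tooly [0.001 0.999 0.035]
```

View pics/wrist2.png

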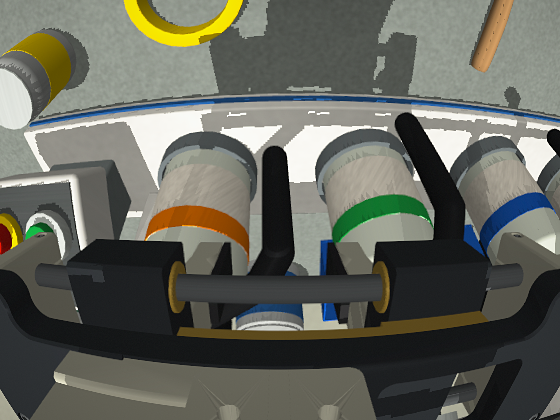

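View pics/top2.png

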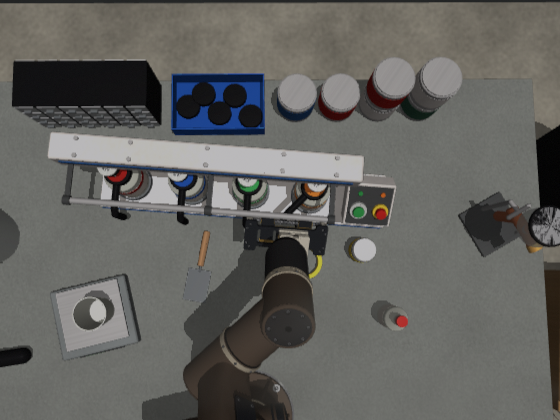

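```bash
cat > fk2.py <<'E'
import fk; from fk import *
N=np.array([[73.7,33.4,46.4,.8,-96.3,0,.4224,.741,.4048,.046,.109,-.993],
[29.7,27.2,45.1,-4.2,-102.4,0,.7399,.235,.4593,.047,.109,-.993],
[4.9,41.7,71.7,2.9,-90.6,0,1.0109,-.1264,.5349,.494,-.009,-.87],
[5.1,42.3,71.7,3.8,-87.5,0,1.0327,-.1269,.538,.532,-.019,-.847],
[9.6,4.5,12.5,6.7,-66.4,0,.7445,-.1115,.5408,.532,-.018,-.846],
[19.2,-24.4,-17.2,12,-67.2,0,.4734,-.1163,.5011,.534,-.017,-.845],
[27.9,-31.3,-44,19.8,-50.7,0,.4351,-.0945,.3295,.528,-.017,-.849],
[10.5,-7.5,-57.9,38.8,-10.5,0,.5469,-.0978,.17,.53,-.018,-.848]])
def res(p):
    r=[]
    for x in N:
        a=fk.fk(x[:6],p);r+=[a[0]-x[6:9],(a[2]-x[9:12])*.3]
    for x in D: r.append(fk.fk(x[:6],p)[0]-x[6:9])
    return np.concatenate(r)
r=least_squares(res,P);P2=r.x
fk.P=P2
if __name__=='__main__':
    print(P2.round(4))
    for x in N: a=fk.fk(x[:6],P2);print(((a[0]-x[6:9])*1000).round(1),(a[2]-x[9:12]).round(3))
E
python3 fk2.py; python3 - <<'E'
import fk2
from fk2 import *
from st import st
_,R,B,o=st(0)
for b in [(-.065,-.094,.17),(-.075,-.105,.17),(-.09,-.13,.17),(-.1,-.165,.17),(-.105,-.165,.18),(-.1,-.165,.2),(-.105,-.14,.17)]:
  for t in (28,30,32):
    tz=B@np.array([np.sin(np.radians(t)),.029,-np.cos(np.radians(t))]);tz/=np.linalg.norm(tz)
    q,e=fk.ik(o+B@np.array(b),tz,(10.5,-7.5,-55,38,-12));print(b,t,q.round(1),round(e,4))
E
```

```text
Traceback (most recent call last):
  File "fk2.py", line 16, in <module>
    r=least_squares(res,P);P2=r.x
  File "fk2.py", line 13, in res
    a=fk.fk(x[:6],p);r+=[a[0]-x[6:9],(a[2]-x[9:12])*.3]
      ^^^^^
AttributeError: 'function' object has no attribute 'fk'
Traceback (most recent call last):
  File "fk2.py", line 16, in <module>
    r=least_squares(res,P);P2=r.x
  File "fk2.py", line 13, in res
    a=fk.fk(x[:6],p);r+=[a[0]-x[6:9],(a[2]-x[9:12])*.3]
      ^^^^^
AttributeError: 'function' object has no attribute 'fk'
```

```bash
sed -i 's/^import fk; from fk import \*/import fk as M; from fk import */; s/fk\.fk(/fk(/g; s/^fk\.P=P2/M.P=P2/' fk2.py
python3 fk2.py; cat > chk2.py <<'E'
from fk2 import *
from st import st
_,R,B,o=st(0)
for b in [(-.065,-.094,.17),(-.075,-.105,.17),(-.09,-.13,.17),(-.1,-.165,.17),(-.105,-.165,.18),(-.1,-.165,.2),(-.105,-.14,.17)]:
  for t in (28,30,32):
    tz=B@np.array([np.sin(np.radians(t)),.029,-np.cos(np.radians(t))]);tz/=np.linalg.norm(tz)
    q,e=M.ik(o+B@np.array(b),tz,(10.5,-7.5,-55,38,-12));print(b,t,q.round(1),round(e,4))
E
python3 chk2.py
```

```text
[0.0517 0.1964 0.6153 0.054  0.4047 0.4444 0.1848]
[-7.7 -3.3  7.6] [ 0.    -0.001 -0.   ]
[-18.1   0.6  18.8] [0. 0. 0.]
[  5.5   5.5 -16.7] [-0.001  0.    -0.   ]
[  8.5   4.8 -17.3] [-0.001 -0.    -0.   ]
[9.8 3.5 3. ] [ 0.002 -0.     0.   ]
[  5.7  -2.7 -16.1] [-0.001 -0.    -0.001]
[  8.3 -11.7 -21.2] [-0.001 -0.    -0.001]
[-11.5 -42.5 -17.9] [-0.001 -0.    -0.   ]
(-0.065, -0.094, 0.17) 28 [ 16.6  -7.6 -51.9  24.6 -20.5] 0.0
(-0.065, -0.094, 0.17) 30 [ 17.6  -8.6 -54.   31.3 -18.6] 0.0
(-0.065, -0.094, 0.17) 32 [ 18.7  -9.6 -56.1  39.8 -16.9] 0.0
(-0.075, -0.105, 0.17) 28 [ 15.3  -8.5 -52.6  22.9 -20.4] 0.0
(-0.075, -0.105, 0.17) 30 [ 16.3  -9.6 -54.7  29.4 -18.3] 0.0
(-0.075, -0.105, 0.17) 32 [ 17.3 -10.7 -56.8  37.7 -16.6] 0.0
(-0.09, -0.13, 0.17) 28 [ 11.4  -9.6 -53.3  18.2 -19.7] 0.0
(-0.09, -0.13, 0.17) 30 [ 12.3 -10.7 -55.4  23.9 -17.4] 0.0
(-0.09, -0.13, 0.17) 32 [ 13.2 -11.7 -57.5  31.6 -15.3] 0.0
(-0.1, -0.165, 0.17) 28 [  4.9  -9.2 -53.1   9.6 -18.5] 0.0
(-0.1, -0.165, 0.17) 30 [  5.4 -10.2 -55.1  13.3 -15.7] 0.0
(-0.1, -0.165, 0.17) 32 [  6.  -11.2 -57.1  19.  -12.9] 0.0
(-0.105, -0.165, 0.18) 28 [  5.1 -10.6 -52.3   8.9 -20.6] 0.0
(-0.105, -0.165, 0.18) 30 [  5.6 -11.6 -54.3  12.  -17.9] 0.0
(-0.105, -0.165, 0.18) 32 [  6.2 -12.7 -56.3  16.6 -15.2] 0.0
(-0.1, -0.165, 0.2) 28 [  4.9 -11.3 -49.5   7.4 -24.1] 0.0
(-0.1, -0.165, 0.2) 30 [  5.4 -12.5 -51.4   9.8 -21.5] 0.0
(-0.1, -0.165, 0.2) 32 [  6.  -13.6 -53.4  13.  -18.8] 0.0
(-0.105, -0.14, 0.17) 28 [ 10.3 -11.  -54.3  16.4 -19.9] 0.0
(-0.105, -0.14, 0.17) 30 [ 11.1 -12.2 -56.3  21.5 -17.6] 0.0
(-0.105, -0.14, 0.17) 32 [ 11.9 -13.2 -58.3  28.3 -15.5] 0.0011
```

```bash
cat > fk3.py <<'E'
from fk import Ry,Rx,Rz,D,LO,HI,least_squares,np
from fk2 import N
def fk(q,p):
    q=np.radians(q);a0,h,L2,e,L3,Lt,d,d2,e2,e3,z2=p
    F=Ry(q[1]-q[2]); G=F@Rx(-q[3]); H=G@Ry(-q[4])
    el=np.array([a0,-d,h])+L2*np.array([np.sin(q[1]),0,np.cos(q[1])])
    w=el+F@np.array([L3,0,e])+G@np.array([0,-d2,e2])
    B=Rz(q[0]);return B@(w+H@np.array([Lt,0,e3])),B@w,B@H[:,0]
def res(p):
    r=[]
    for x in N:
        a=fk(x[:6],p);r+=[a[0]-x[6:9],(a[2]-x[9:12])*.1]
    for x in D: r.append(fk(x[:6],p)[0]-x[6:9])
    r.append((p-P0)*1e-3)
    return np.concatenate(r)
P0=np.array([ 0.0373,0.2859,0.5638,-0.025,0.4479,0.4396,0.1,.09,0,0,0])
P3=least_squares(res,P0).x
def ik(pos,dirn,q0):
    dirn=np.array(dirn)/np.linalg.norm(dirn)
    f=lambda q:np.concatenate([(fk(q,P3)[0]-pos)*3,fk(q,P3)[2]-dirn])
    r=least_squares(f,np.clip(q0,LO+1,HI-1),bounds=(LO,HI),x_scale=30.);return r.x,np.linalg.norm(f(r.x))
if __name__=='__main__':
    print(P3.round(4))
    for x in N: a=fk(x[:6],P3);print(((a[0]-x[6:9])*1000).round(1))
E
python3 fk3.py; sed -i 's/from fk2/from fk3/;s/M.ik/ik/' chk2.py; python3 chk2.py
```

```text
[ 1.000e-04  1.994e-01  6.015e-01 -7.000e-04  4.640e-01  4.065e-01
 -1.300e-03  1.931e-01  2.000e-04 -5.000e-04  0.000e+00]
[ 0.  -0.  -0.4]
[0.  0.2 0.1]
[-0.1  0.1 -0.3]
[-0.2 -0.2  0.2]
[0.4 0.2 0.7]
[-0.1 -0.  -0.6]
[-0.2  0.  -0.3]
[0.1 0.  0.2]
(-0.065, -0.094, 0.17) 28 [ 14.5  -6.  -49.5  21.5 -20.7] 0.0
(-0.065, -0.094, 0.17) 30 [ 13.5  -6.8 -53.4  28.2 -16.1] 0.0
(-0.065, -0.094, 0.17) 32 [ 10.4  -7.5 -58.   39.2 -10.3] 0.0
(-0.075, -0.105, 0.17) 28 [ 13.5  -6.9 -49.7  19.8 -21.1] 0.0
(-0.075, -0.105, 0.17) 30 [ 12.8  -7.8 -53.5  25.9 -16.7] 0.0
(-0.075, -0.105, 0.17) 32 [ 10.4  -8.5 -57.8  35.3 -11.2] 0.0
(-0.09, -0.13, 0.17) 28 [ 10.7  -8.  -49.   15.2 -22.3] 0.0
(-0.09, -0.13, 0.17) 30 [ 10.5  -9.  -52.4  19.9 -18.1] 0.0
(-0.09, -0.13, 0.17) 32 [  9.3  -9.7 -56.3  26.6 -13.3] 0.0
(-0.1, -0.165, 0.17) 28 [  5.6  -7.9 -46.1   8.1 -24.1] 0.0
(-0.1, -0.165, 0.17) 30 [  5.7  -8.8 -48.9  10.7 -20.4] 0.0
(-0.1, -0.165, 0.17) 32 [  5.6  -9.6 -52.   14.4 -16.3] 0.0
(-0.105, -0.165, 0.18) 28 [  5.8  -9.2 -45.5   7.8 -26. ] 0.0
(-0.105, -0.165, 0.18) 30 [  6.  -10.2 -48.2  10.1 -22.5] 0.0
(-0.105, -0.165, 0.18) 32 [  6.  -11.1 -51.1  13.2 -18.6] 0.0
(-0.1, -0.165, 0.2) 28 [  5.7  -9.9 -42.8   6.8 -29.4] 0.0
(-0.1, -0.165, 0.2) 30 [  6.  -11.  -45.3   8.7 -26.1] 0.0
(-0.1, -0.165, 0.2) 32 [  6.1 -12.  -48.   11.1 -22.6] 0.0
(-0.105, -0.14, 0.17) 28 [  9.9  -9.5 -49.6  13.7 -23. ] 0.0
(-0.105, -0.14, 0.17) 30 [  9.8 -10.5 -52.8  17.8 -19. ] 0.0
(-0.105, -0.14, 0.17) 32 [  9.  -11.3 -56.4  23.5 -14.5] 0.0
```

```bash
python3 -c "
from st import *
sl((-.068,-.105,.17),(-.074,-.118,.17),(-.08,-.13,.17),(-.087,-.145,.17),(-.092,-.16,.17),(-.093,-.172,.17),bank=True);"
```

```text
t 10.55 q [  10.5   -7.6  -58.    38.5  -10.7 -142.4] tcp [ 0.5446 -0.0994  0.1686] F [ 0.9 -0.1  0.2] w 0.051
toolx [-0.845  0.095 -0.526] y [0.091 0.995 0.033] z [ 0.527 -0.02  -0.85 ] tilt 31.8
bank tcp [-0.0674 -0.096   0.1686] bank toolz [ 0.526  0.026 -0.85 ] tooly [0.003 0.999 0.033]
-> [ 0.543 -0.108  0.17 ] slide [-0.    -0.009 -0.002] len 0.009
-> [ 0.536 -0.121  0.17 ] slide [ 0.004 -0.022 -0.005] len 0.023
-> [ 0.529 -0.132  0.17 ] slide [ 0.009 -0.034 -0.009] len 0.036
-> [ 0.521 -0.146  0.17 ] slide [ 0.015 -0.049 -0.013] len 0.053
-> [ 0.515 -0.161  0.17 ] slide [ 0.019 -0.064 -0.016] len 0.069
-> [ 0.512 -0.173  0.17 ] slide [ 0.019 -0.076 -0.017] len 0.08
```

Emit:
apply_moves(
  commands=[
    {"grip": 0.42,"slide": [0,-0.009,-0.002],"roll": 0},
    {"grip": 0.42,"slide": [0.004,-0.022,-0.005],"roll": 0},
    {"grip": 0.42,"slide": [0.009,-0.034,-0.009],"roll": 0},
    {"grip": 0.42,"slide": [0.015,-0.048,-0.013],"roll": 0},
  ],
)

```text
time_s: 11.05
tcp_pos: [0.5205, -0.144, 0.1723]
eef_rot: [177.6, 32.0, 173.6]
contact_force: [-0.2, 0.1, -1.0]
gripper_width: 0.0507
```

```bash
python3 -c "
from st import *
from h import *
sl((-.092,-.16,.17),(-.093,-.166,.17),(-.093,-.171,.17),(-.093,-.176,.17),bank=True)
for n in ['wrist']:
    p,d=capture(n);cv2.imwrite(f'pics/{n}3.png',p[:,:,::-1])
"
```

```text
t 11.05 q [   8.2   -9.2  -53.7   20.9  -14.9 -122.6] tcp [ 0.5205 -0.144   0.1723] F [-0.2  0.1 -1. ] w 0.051
toolx [-0.843  0.094 -0.529] y [0.088 0.995 0.036] z [ 0.53  -0.016 -0.848] tilt 32.0
bank tcp [-0.0876 -0.1426  0.1723] bank toolz [ 0.53   0.03  -0.848] tooly [0.001 0.999 0.036]
-> [ 0.515 -0.161  0.17 ] slide [ 0.005 -0.017 -0.001] len 0.018
-> [ 0.513 -0.167  0.17 ] slide [ 0.005 -0.023 -0.002] len 0.024
-> [ 0.513 -0.172  0.17 ] slide [ 0.005 -0.028 -0.002] len 0.029
-> [ 0.512 -0.177  0.17 ] slide [ 0.005 -0.033 -0.002] len 0.034
```

View pics/wrist3.png

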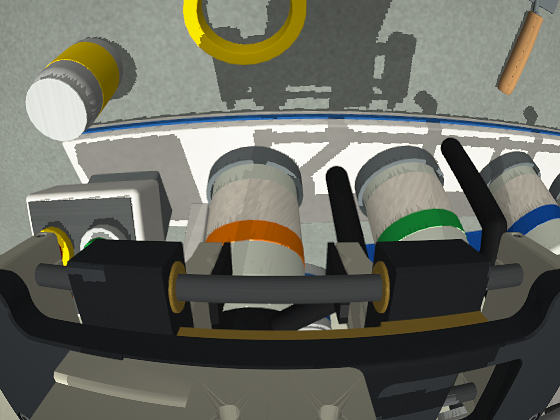

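```bash
cat > bar.py <<'E'
from h import *
from st import st
def wcloud(d,c):
    K=c['mtx'];v,u=np.mgrid[:420,:560];x=(u-K[0,2]);y=(v-K[1,2]);r=np.hypot(x,y)+1e-9;th=r/K[0,0]
    X=np.stack([np.tan(th)*x/r*d,np.tan(th)*y/r*d,d],-1)
    W=(X-c['t'])@np.array(c['R']);W[d==0]=np.nan;return W
def bar(name):
    p0,R,B,o=st()
    c=get_calibration('wrist');p,d=capture('wrist');cv2.imwrite(f'pics/{name}.png',p[:,:,::-1])
    W=(wcloud(d,c)-o)@B
    m=(p.max(2)<60)&(W[...,0]<-.06)&(W[...,0]>-.125)&(W[...,1]>-.23)&(W[...,1]<-.04)&(W[...,2]>.09)&(W[...,2]<.19)
    return W,m,p
if __name__=='__main__':
    import sys
    W,m,p=bar(sys.argv[1]);q=W[m];v,u=np.nonzero(m)
    print(m.sum())
    for z in np.arange(.09,.2,.01):
        k=(q[:,2]>=z)&(q[:,2]<z+.01)
        if k.sum()>3: print(z.round(2),k.sum(),np.median(q[k],0).round(4),'y',np.percentile(q[k,1],[3,97]).round(3),'uv',np.median(u[k]),np.median(v[k]))
E
python3 bar.py wrist4
```

```text
t 11.1 q [   8.1   -9.3  -53.6   20.7  -14.9 -122.3] tcp [ 0.5195 -0.1448  0.172 ] F [-1.3  0.3  0.3] w 0.051
toolx [-0.843  0.095 -0.529] y [0.089 0.995 0.036] z [ 0.53  -0.017 -0.848] tilt 32.0
bank tcp [-0.0884 -0.1435  0.172 ] bank toolz [ 0.529  0.03  -0.848] tooly [0.001 0.999 0.036]
1806
0.1 85 [-0.0863 -0.0982  0.1078] y [-0.103 -0.09 ] uv 335.0 171.0
0.11 198 [-0.0861 -0.0978  0.1152] y [-0.104 -0.089] uv 337.0 178.0
0.12 225 [-0.0862 -0.0978  0.125 ] y [-0.104 -0.089] uv 339.0 187.0
0.13 232 [-0.086  -0.0974  0.1353] y [-0.104 -0.089] uv 342.0 197.0
0.14 266 [-0.0859 -0.0975  0.1449] y [-0.104 -0.089] uv 344.0 208.0
0.15 286 [-0.0859 -0.0978  0.1552] y [-0.104 -0.089] uv 346.0 219.0
0.16 317 [-0.0859 -0.0976  0.165 ] y [-0.104 -0.089] uv 349.0 231.0
0.17 170 [-0.0862 -0.0937  0.1729] y [-0.102 -0.088] uv 357.0 240.0
0.18 27 [-0.085  -0.0893  0.1826] y [-0.091 -0.087] uv 366.0 253.0
```

```bash
cat > c3.py <<'E'
from fk3 import *
from st import *
p,R,B,o=st()
for b in [(-.055,-.102,.16),(-.055,-.102,.165),(-.06,-.102,.17),(-.06,-.102,.175),(-.055,-.102,.175)]:
  q,e=ik(o+B@np.array(b),R[:,2],(8,-9,-53,21,-15));print(b,q.round(1),round(e,4))
sl((-.0884-.03,-.13,.172+.04),(-.11,-.102,.24),(-.058,-.102,.17),bank=True)
E
python3 c3.py
```

```text
t 11.15 q [   8.1   -9.2  -53.7   21.   -14.8 -122.7] tcp [ 0.5203 -0.1443  0.1722] F [0.1 0.5 0.4] w 0.05
toolx [-0.843  0.095 -0.529] y [0.09  0.995 0.036] z [ 0.53  -0.017 -0.848] tilt 32.0
bank tcp [-0.0877 -0.143   0.1722] bank toolz [ 0.53   0.03  -0.848] tooly [0.002 0.999 0.036]
(-0.055, -0.102, 0.16) [  7.4  -5.3 -58.3  41.8  -7.2] 0.0016
(-0.055, -0.102, 0.165) [  8.6  -5.8 -57.3  38.8  -8.8] 0.0
(-0.06, -0.102, 0.17) [  9.9  -6.8 -56.6  35.7 -10.7] 0.0
(-0.06, -0.102, 0.175) [ 10.8  -7.2 -55.5  33.2 -12.2] 0.0
(-0.055, -0.102, 0.175) [ 10.6  -6.6 -55.   33.  -12.1] 0.0
t 11.15 q [   8.1   -9.2  -53.7   21.   -14.8 -122.7] tcp [ 0.5203 -0.1443  0.1722] F [0.1 0.5 0.4] w 0.05
toolx [-0.843  0.095 -0.529] y [0.09  0.995 0.036] z [ 0.53  -0.017 -0.848] tilt 32.0
bank tcp [-0.0877 -0.143   0.1722] bank toolz [ 0.53   0.03  -0.848] tooly [0.002 0.999 0.036]
-> [ 0.491 -0.129  0.212] slide [ 0.005  0.014 -0.05 ] len 0.052
-> [ 0.502 -0.102  0.24 ] slide [-0.016  0.043 -0.068] len 0.082
-> [ 0.553 -0.106  0.17 ] slide [-0.023  0.041  0.019] len 0.051
```

```bash
cat > c4.py <<'E'
from fk3 import *
from st import *
p,R,B,o=st()
tz=B.T@R[:,2]
for b in [(-.062,-.102,.163),(-.062,-.102,.166),(-.064,-.102,.166),(-.062,-.107,.166),(-.062,-.115,.166)]:
  q,e=ik(o+B@np.array(b),R[:,2],(8,-9,-53,21,-15));print(b,q.round(1),round(e,4))
T=np.array([-.062,-.102,.166])
sl((-.0884-.03,-.13,.172+.04),T-.1*tz,T-.06*tz,T-.03*tz,T,bank=True)
E
python3 c4.py
```

```text
t 11.15 q [   8.1   -9.2  -53.7   21.   -14.8 -122.7] tcp [ 0.5203 -0.1443  0.1722] F [0.1 0.5 0.4] w 0.05
toolx [-0.843  0.095 -0.529] y [0.09  0.995 0.036] z [ 0.53  -0.017 -0.848] tilt 32.0
bank tcp [-0.0877 -0.143   0.1722] bank toolz [ 0.53   0.03  -0.848] tooly [0.002 0.999 0.036]
(-0.062, -0.102, 0.163) [  8.5  -6.4 -58.3  39.8  -8.4] 0.001
(-0.062, -0.102, 0.166) [  9.1  -6.7 -57.7  38.3  -9.3] 0.0
(-0.064, -0.102, 0.166) [  9.2  -6.9 -57.9  38.3  -9.4] 0.0
(-0.062, -0.107, 0.166) [  9.   -6.6 -57.1  36.2  -9.7] 0.0
(-0.062, -0.115, 0.166) [  8.7  -6.4 -56.1  32.8 -10.3] 0.0
t 11.15 q [   8.1   -9.2  -53.7   21.   -14.8 -122.7] tcp [ 0.5203 -0.1443  0.1722] F [0.1 0.5 0.4] w 0.05
toolx [-0.843  0.095 -0.529] y [0.09  0.995 0.036] z [ 0.53  -0.017 -0.848] tilt 32.0
bank tcp [-0.0877 -0.143   0.1722] bank toolz [ 0.53   0.03  -0.848] tooly [0.002 0.999 0.036]
-> [ 0.491 -0.129  0.212] slide [ 0.005  0.014 -0.05 ] len 0.052
-> [ 0.496 -0.104  0.251] slide [-0.018  0.041 -0.08 ] len 0.091
-> [ 0.518 -0.105  0.217] slide [-0.018  0.041 -0.04 ] len 0.06
-> [ 0.534 -0.105  0.191] slide [-0.018  0.041 -0.01 ] len 0.046
-> [ 0.549 -0.106  0.166] slide [-0.018  0.041  0.02 ] len 0.049
```

Emit:
apply_moves(
  commands=[
    {"grip": 0.42,"slide": [0.005,0.005,-0.05],"roll": 0},
    {"grip": 0.56,"slide": [-0.012,0.041,-0.08],"roll": 0},
    {"grip": 0.56,"slide": [-0.018,0.041,-0.045],"roll": 0},
    {"grip": 0.56,"slide": [-0.018,0.041,-0.01],"roll": 0},
    {"grip": 0.56,"slide": [-0.018,0.041,0.02],"roll": 0},
  ],
)

```text
time_s: 11.78
tcp_pos: [0.551, -0.1036, 0.1653]
eef_rot: [177.5, 32.0, 173.7]
contact_force: [0.7, -1.6, 1.2]
gripper_width: 0.0386
```

```bash
python3 bar.py wrist5
```

```text
t 11.78 q [   9.1   -6.5  -57.8   39.    -9.  -141.7] tcp [ 0.551  -0.1036  0.1653] F [ 0.7 -1.6  1.2] w 0.039
toolx [-0.843  0.093 -0.529] y [0.087 0.996 0.037] z [ 0.531 -0.015 -0.848] tilt 32.1
bank tcp [-0.0606 -0.0997  0.1653] bank toolz [ 0.53   0.031 -0.848] tooly [-0.001  0.999  0.037]
3054
0.1 87 [-0.0864 -0.0963  0.1079] y [-0.103 -0.089] uv 280.0 148.0
0.11 240 [-0.086  -0.0953  0.1152] y [-0.103 -0.087] uv 282.0 155.0
0.12 262 [-0.0861 -0.0957  0.1248] y [-0.104 -0.087] uv 282.0 165.0
0.13 304 [-0.086  -0.0957  0.135 ] y [-0.104 -0.087] uv 283.0 176.0
0.14 330 [-0.086  -0.0955  0.1451] y [-0.103 -0.087] uv 284.0 187.0
0.15 364 [-0.086  -0.0955  0.1552] y [-0.103 -0.087] uv 285.0 199.0
0.16 407 [-0.0859 -0.0958  0.1651] y [-0.104 -0.087] uv 285.0 212.0
0.17 462 [-0.086  -0.0956  0.1752] y [-0.103 -0.087] uv 287.0 226.5
0.18 598 [-0.0858 -0.0958  0.1858] y [-0.121 -0.08 ] uv 287.0 243.0
```

View pics/wrist5.png

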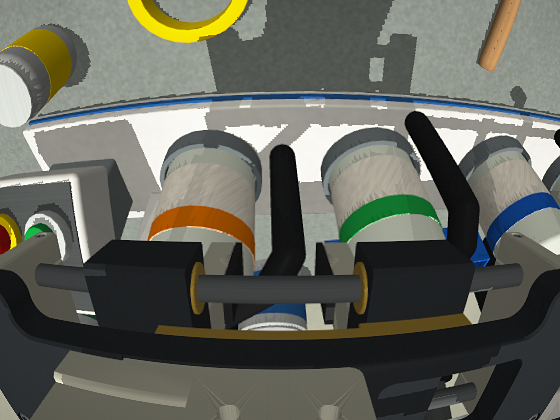

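Emit:
apply_moves(
  commands=[
    {"grip": 0.56,"slide": [0,-0.007,0],"roll": 0},
    {"grip": 0.56,"slide": [0,-0.014,0],"roll": 0},
    {"grip": 0.56,"slide": [0.001,-0.02,-0.001],"roll": 0},
  ],
)

```text
time_s: 12.2
tcp_pos: [0.5474, -0.1245, 0.1656]
eef_rot: [177.6, 32.0, 173.7]
contact_force: [-0.9, 3.6, 2.1]
gripper_width: 0.0384
```

```bash
python3 bar.py wrist6
```

```text
t 12.2 q [   8.5   -6.3  -55.4   30.4  -10.7 -132.5] tcp [ 0.5474 -0.1245  0.1656] F [-0.9  3.6  2.1] w 0.038
toolx [-0.843  0.094 -0.53 ] y [0.088 0.995 0.036] z [ 0.531 -0.016 -0.847] tilt 32.1
bank tcp [-0.0624 -0.1208  0.1656] bank toolz [ 0.53   0.03  -0.847] tooly [0.    0.999 0.036]
2898
0.11 158 [-0.0904 -0.1074  0.1166] y [-0.114 -0.1  ] uv 296.0 153.0
0.12 267 [-0.09   -0.1077  0.1255] y [-0.115 -0.099] uv 297.0 162.0
0.13 294 [-0.0898 -0.1079  0.1351] y [-0.116 -0.1  ] uv 297.0 173.0
0.14 339 [-0.0896 -0.1084  0.1451] y [-0.116 -0.1  ] uv 298.0 184.0
0.15 377 [-0.0893 -0.1089  0.1552] y [-0.117 -0.101] uv 298.0 197.0
0.16 417 [-0.0892 -0.1097  0.1652] y [-0.118 -0.102] uv 298.0 210.0
0.17 463 [-0.089  -0.1106  0.1752] y [-0.118 -0.102] uv 298.0 224.0
0.18 583 [-0.0886 -0.111   0.1856] y [-0.142 -0.101] uv 299.0 241.0
```

View pics/wrist6.png

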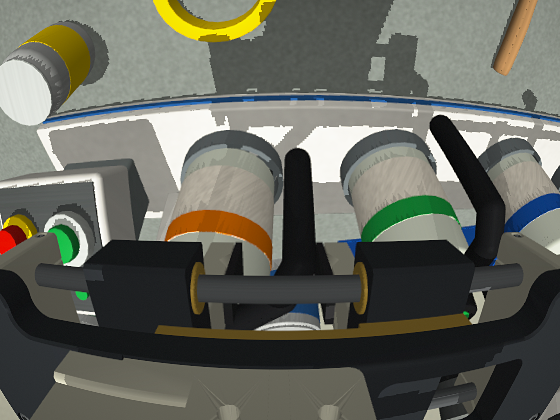

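Emit:
apply_moves(
  commands=[
    {"grip": 0.56,"slide": [0.007,-0.009,0.001],"roll": 0},
    {"grip": 0.56,"slide": [0.014,-0.018,0.003],"roll": 0},
    {"grip": 0.56,"slide": [0.02,-0.026,0.004],"roll": 0},
  ],
)

```text
time_s: 12.62
tcp_pos: [0.5276, -0.1499, 0.1476]
eef_rot: [177.6, 31.7, 173.6]
contact_force: [-0.3, 0.2, 1.1]
gripper_width: 0.0383
```

```bash
python3 bar.py wrist7
```

```text
t 12.62 q [   5.4   -5.9  -56.5   26.4   -8.7 -126.2] tcp [ 0.5276 -0.1499  0.1476] F [-0.3  0.2  1.1] w 0.038
toolx [-0.845  0.095 -0.526] y [0.09  0.995 0.035] z [ 0.527 -0.018 -0.85 ] tilt 31.8
bank tcp [-0.08   -0.1479  0.1476] bank toolz [ 0.526  0.029 -0.85 ] tooly [0.002 0.999 0.035]
3924
0.1 19 [-0.1076 -0.1308  0.1091] y [-0.135 -0.124] uv 303.0 163.0
0.11 241 [-0.1083 -0.1287  0.1157] y [-0.137 -0.121] uv 307.0 170.0
0.12 290 [-0.1091 -0.13    0.1252] y [-0.138 -0.122] uv 306.5 180.0
0.13 321 [-0.1099 -0.1318  0.1352] y [-0.14  -0.124] uv 305.0 190.0
0.14 366 [-0.1108 -0.1336  0.1453] y [-0.142 -0.125] uv 304.0 202.0
0.15 431 [-0.1115 -0.135   0.1551] y [-0.144 -0.127] uv 303.0 215.0
0.16 518 [-0.1124 -0.1372  0.1656] y [-0.168 -0.128] uv 300.0 230.0
0.17 782 [-0.1121 -0.1388  0.1754] y [-0.17  -0.127] uv 299.0 247.0
0.18 956 [-0.1142 -0.1402  0.1851] y [-0.171 -0.127] uv 297.0 261.0
```

Emit:
apply_moves(
  commands=[
    {"grip": 0.56,"slide": [0,0.01,0],"roll": 0},
    {"grip": 0.56,"slide": [0,0.012,0],"roll": 0},
  ],
)

```text
time_s: 12.92
tcp_pos: [0.5294, -0.1379, 0.1488]
eef_rot: [177.6, 31.7, 173.6]
contact_force: [-0.9, -0.4, -0.1]
gripper_width: 0.0386
```

```bash
python3 bar.py wrist8; python3 -c "
from h import *
p,d=capture('scene');cv2.imwrite('pics/scene8.png',cv2.resize(p[100:280,180:420,::-1],(800,600)))"
```

```text
t 12.93 q [   5.8   -6.2  -58.2   32.2   -7.6 -132.3] tcp [ 0.5294 -0.1379  0.1488] F [-0.9 -0.4 -0.1] w 0.039
toolx [-0.846  0.094 -0.525] y [0.089 0.995 0.035] z [ 0.526 -0.017 -0.85 ] tilt 31.8
bank tcp [-0.0792 -0.1358  0.1488] bank toolz [ 0.526  0.029 -0.85 ] tooly [0.001 0.999 0.035]
4147
0.1 126 [-0.1077 -0.1292  0.1077] y [-0.137 -0.121] uv 286.0 160.0
0.11 289 [-0.1076 -0.1291  0.115 ] y [-0.137 -0.121] uv 287.0 168.0
0.12 320 [-0.1076 -0.1295  0.1252] y [-0.137 -0.121] uv 287.0 179.0
0.13 350 [-0.1078 -0.1292  0.135 ] y [-0.137 -0.121] uv 289.0 191.0
0.14 397 [-0.1078 -0.1296  0.145 ] y [-0.137 -0.121] uv 289.0 204.0
0.15 438 [-0.1079 -0.1294  0.1551] y [-0.137 -0.121] uv 290.0 217.0
0.16 522 [-0.1077 -0.1295  0.1654] y [-0.138 -0.121] uv 291.5 232.0
0.17 774 [-0.1075 -0.1295  0.1753] y [-0.158 -0.115] uv 293.0 249.0
0.18 931 [-0.1085 -0.1297  0.1851] y [-0.159 -0.115] uv 294.0 263.0
```

View pics/wrist8.png

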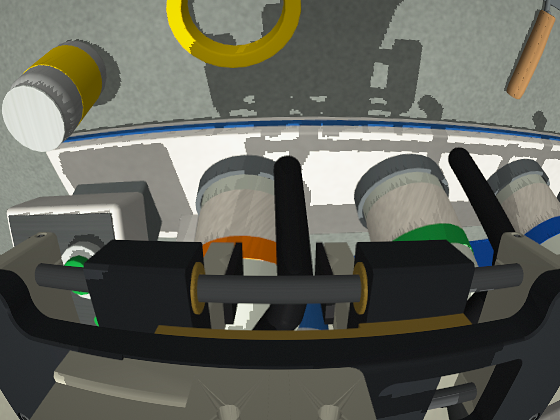

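View pics/scene8.png

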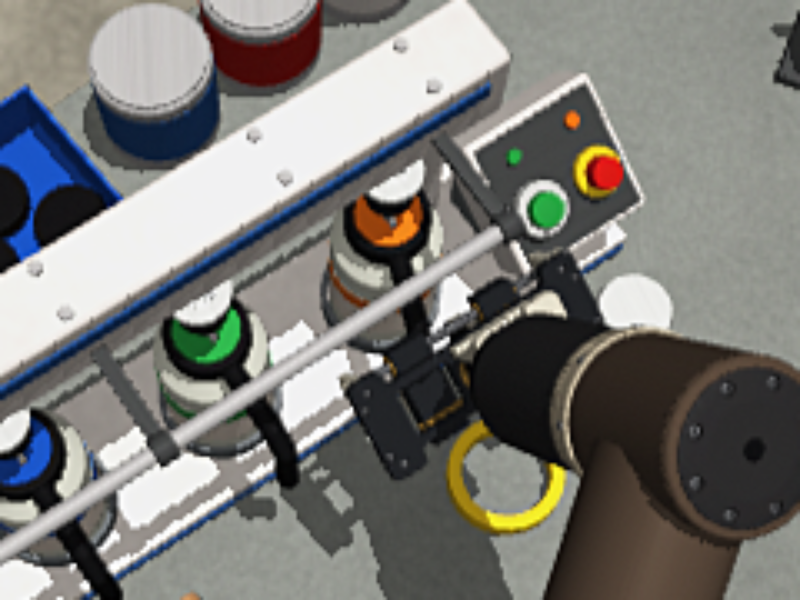

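```bash
cat > c5.py <<'E'
from fk3 import *
from st import *
p,R,B,o=st(0)
for b in [(-.09,-.136,.115),(-.09,-.15,.115),(-.09,-.165,.115),(-.09,-.18,.115),(-.09,-.165,.13)]:
 for t in (16,20,24,28,32):
  tz=B@np.array([np.sin(np.radians(t)),.029,-np.cos(np.radians(t))])
  q,e=ik(o+B@np.array(b),tz,(6,-6,-53,21,-15));print(b,t,q.round(1),round(e,4))
E
python3 c5.py
```

```text
(-0.09, -0.136, 0.115) 16 [  7.6   2.5 -38.3   3.3 -33.3] 0.0
(-0.09, -0.136, 0.115) 20 [  8.4   0.4 -43.1   6.5 -26.8] 0.0
(-0.09, -0.136, 0.115) 24 [  8.9  -1.5 -48.9  12.2 -19.2] 0.0
(-0.09, -0.136, 0.115) 28 [  7.   -3.  -57.3  26.8  -8.9] 0.0
(-0.09, -0.136, 0.115) 32 [  5.4  -3.6 -58.3  24.8  -4.9] 0.0389
(-0.09, -0.15, 0.115) 16 [  5.6   2.8 -37.5   2.3 -33.7] 0.0
(-0.09, -0.15, 0.115) 20 [  6.3   0.8 -42.    4.8 -27.3] 0.0
(-0.09, -0.15, 0.115) 24 [  6.9  -1.  -47.4   9.3 -20. ] 0.0
(-0.09, -0.15, 0.115) 28 [  6.2  -2.6 -54.7  19.9 -10.6] 0.0
(-0.09, -0.15, 0.115) 32 [  3.7  -3.3 -58.3  24.3  -4.1] 0.0275
(-0.09, -0.165, 0.115) 16 [  3.4   3.3 -36.5   1.2 -34.1] 0.0
(-0.09, -0.165, 0.115) 20 [  4.    1.3 -40.8   3.1 -27.9] 0.0
(-0.09, -0.165, 0.115) 24 [  4.6  -0.5 -45.7   6.3 -21. ] 0.0
(-0.09, -0.165, 0.115) 28 [  4.6  -2.  -51.9  13.4 -12.5] 0.0
(-0.09, -0.165, 0.115) 32 [  1.9  -2.9 -58.3  24.   -3.2] 0.0149
(-0.09, -0.18, 0.115) 16 [  1.3   3.8 -35.6   0.1 -34.6] 0.0
(-0.09, -0.18, 0.115) 20 [  1.7   1.8 -39.6   1.4 -28.6] 0.0
(-0.09, -0.18, 0.115) 24 [  2.2   0.1 -43.9   3.4 -22. ] 0.0
(-0.09, -0.18, 0.115) 28 [  2.5  -1.4 -49.2   7.7 -14.3] 0.0
(-0.09, -0.18, 0.115) 32 [  0.1  -2.4 -58.3  24.   -2.4] 0.0021
(-0.09, -0.165, 0.13) 16 [  3.4   2.2 -35.3   1.1 -36.4] 0.0
(-0.09, -0.165, 0.13) 20 [  4.    0.1 -39.5   2.9 -30.4] 0.0
(-0.09, -0.165, 0.13) 24 [  4.6  -1.8 -44.2   5.6 -23.7] 0.0
(-0.09, -0.165, 0.13) 28 [  4.9  -3.4 -49.8  11.  -16. ] 0.0
(-0.09, -0.165, 0.13) 32 [  2.4  -4.6 -58.3  26.1  -4.9] 0.0024
```

Emit:
apply_moves(
  commands=[
    {"grip": 0.45,"slide": [0.008,0,0.006],"roll": 0},
    {"grip": 0.45,"slide": [0.017,0,0.015],"roll": 0},
    {"grip": 0.45,"slide": [0.025,0,0.024],"roll": 0},
  ],
)

```text
time_s: 13.4
tcp_pos: [0.5225, -0.1431, 0.1229]
eef_rot: [176.5, 30.7, 173.7]
contact_force: [0.8, 1.0, 1.4]
gripper_width: 0.0479
```

```bash
python3 bar.py wrist9
```

```text
t 13.4 q [   5.    -3.7  -58.3   26.7   -5.2 -126.4] tcp [ 0.5225 -0.1431  0.1229] F [0.8 1.  1.4] w 0.048
toolx [-0.854  0.095 -0.511] y [0.079 0.995 0.052] z [ 0.514  0.004 -0.858] tilt 30.9
bank tcp [-0.0856 -0.1415  0.1229] bank toolz [ 0.511  0.049 -0.858] tooly [-0.008  0.999  0.052]
4673
0.1 177 [-0.1071 -0.1295  0.1072] y [-0.137 -0.121] uv 297.0 196.0
0.11 368 [-0.1071 -0.1296  0.1152] y [-0.137 -0.121] uv 298.0 206.0
0.12 395 [-0.1072 -0.1297  0.1251] y [-0.137 -0.121] uv 300.0 219.0
0.13 448 [-0.107  -0.1297  0.1351] y [-0.137 -0.121] uv 302.0 233.0
0.14 633 [-0.1075 -0.1304  0.1458] y [-0.169 -0.117] uv 302.0 248.0
0.15 896 [-0.1077 -0.1297  0.155 ] y [-0.17  -0.117] uv 305.0 262.0
0.16 411 [-0.1186 -0.1275  0.1626] y [-0.171 -0.117] uv 311.0 269.0
0.17 216 [-0.107  -0.1305  0.1786] y [-0.169 -0.119] uv 309.0 305.0
0.18 1129 [-0.1082 -0.1303  0.1859] y [-0.172 -0.118] uv 311.0 315.0
```

Emit:
apply_moves(
  commands=[
    {"grip": 0.45,"slide": [0.004,-0.003,0.002],"roll": 0},
    {"grip": 0.45,"slide": [0.008,-0.006,0.004],"roll": 0},
    {"grip": 0.45,"slide": [0.008,-0.009,0.004],"roll": 0},
    {"grip": 0.45,"slide": [0.008,-0.012,0.004],"roll": 0},
  ],
)

```text
time_s: 13.95
tcp_pos: [0.5167, -0.1543, 0.1155]
eef_rot: [176.6, 30.8, 173.7]
contact_force: [0.1, 2.4, 0.0]
gripper_width: 0.0481
```

```bash
python3 bar.py wrist10
```

```text
t 13.95 q [   3.9   -3.1  -57.9   23.2   -4.7 -121.9] tcp [ 0.5167 -0.1543  0.1155] F [0.1 2.4 0. ] w 0.048
toolx [-0.854  0.094 -0.511] y [0.079 0.996 0.051] z [ 0.514  0.003 -0.858] tilt 30.9
bank tcp [-0.0904 -0.1532  0.1155] bank toolz [ 0.512  0.048 -0.858] tooly [-0.008  0.999  0.051]
4143
0.1 198 [-0.11   -0.1409  0.1073] y [-0.148 -0.133] uv 298.5 207.0
0.11 387 [-0.1101 -0.1407  0.115 ] y [-0.148 -0.132] uv 300.0 218.0
0.12 434 [-0.11   -0.1409  0.1252] y [-0.148 -0.132] uv 302.0 231.0
0.13 544 [-0.1105 -0.1414  0.1358] y [-0.18 -0.13] uv 303.0 246.0
0.14 854 [-0.1106 -0.1414  0.1452] y [-0.181 -0.128] uv 305.0 260.0
0.15 430 [-0.113  -0.1393  0.1524] y [-0.182 -0.128] uv 310.0 270.0
0.16 66 [-0.108  -0.1449  0.1691] y [-0.18  -0.131] uv 302.0 304.0
0.17 829 [-0.1104 -0.1412  0.1755] y [-0.182 -0.132] uv 311.0 313.0
0.18 401 [-0.1122 -0.139   0.1817] y [-0.184 -0.129] uv 318.0 323.0
```

Emit:
apply_moves(
  commands=[
    {"grip": 0.45,"slide": [0,-0.003,0],"roll": 0},
    {"grip": 0.45,"slide": [0.001,-0.006,0],"roll": 0},
    {"grip": 0.45,"slide": [0.002,-0.009,-0.001],"roll": 0},
    {"grip": 0.45,"slide": [0.002,-0.012,-0.001],"roll": 0},
    {"grip": 0.45,"slide": [0.002,-0.015,-0.001],"roll": 0},
  ],
)

```text
time_s: 14.62
tcp_pos: [0.5132, -0.1689, 0.1145]
eef_rot: [176.6, 30.7, 173.7]
contact_force: [-1.1, 1.7, -0.3]
gripper_width: 0.0482
```

```bash
python3 bar.py wrist11
```

```text
t 14.62 q [   3.5   -2.6  -53.4   10.9   -8.4 -109.2] tcp [ 0.5132 -0.1689  0.1145] F [-1.1  1.7 -0.3] w 0.048
toolx [-0.854  0.095 -0.511] y [0.08  0.996 0.051] z [ 0.514  0.003 -0.858] tilt 30.9
bank tcp [-0.0926 -0.1681  0.1145] bank toolz [ 0.511  0.048 -0.858] tooly [-0.008  0.999  0.051]
3958
0.1 224 [-0.1122 -0.1556  0.107 ] y [-0.163 -0.147] uv 299.0 208.0
0.11 387 [-0.1125 -0.1556  0.1151] y [-0.163 -0.147] uv 300.0 219.0
0.12 439 [-0.1124 -0.1559  0.1251] y [-0.163 -0.147] uv 302.0 232.0
0.13 581 [-0.113  -0.1564  0.1358] y [-0.195 -0.143] uv 303.0 247.0
0.14 874 [-0.1131 -0.156   0.1451] y [-0.196 -0.143] uv 305.0 261.0
0.15 268 [-0.114  -0.1535  0.1517] y [-0.194 -0.144] uv 311.5 272.0
0.16 121 [-0.1117 -0.1584  0.1691] y [-0.195 -0.147] uv 305.0 305.0
0.17 813 [-0.113  -0.1562  0.1752] y [-0.196 -0.147] uv 311.0 315.0
0.18 251 [-0.114  -0.1535  0.1812] y [-0.199 -0.144] uv 318.0 325.0
```

Emit:
apply_moves(
  commands=[
    {"grip": 0.45,"slide": [0,-0.002,0],"roll": 0},
    {"grip": 0.45,"slide": [0,-0.004,0],"roll": 0},
    {"grip": 0.45,"slide": [0,-0.006,0],"roll": 0},
  ],
)

```text
time_s: 15.05
tcp_pos: [0.5131, -0.1749, 0.1143]
eef_rot: [176.6, 30.8, 173.7]
contact_force: [-0.6, 1.1, 0.5]
gripper_width: 0.0482
```

```bash
cat >> bar.py <<'E'
    k=m&(abs(W[...,1]-np.median(q[(q[:,2]<.12),1]))<.006)
    print('low end z',np.sort(W[...,2][k])[:8].round(4))
    hsv=cv2.cvtColor(p,cv2.COLOR_RGB2HSV)
    for nm,lo,hi in [('orange',8,20),('green',45,75)]:
        b=(hsv[...,0]>=lo)&(hsv[...,0]<=hi)&(hsv[...,1]>150)&(W[...,0]<-.02)&(W[...,0]>-.07)&(W[...,2]>.06)&(W[...,2]<.25)&(W[...,1]>-.215)&(W[...,1]<.05)
        if b.sum()>20: print(nm,b.sum(),'z',np.percentile(W[...,2][b],[2,50,98]).round(4))
E
python3 bar.py wrist12
```

```text
t 15.05 q [   2.7   -2.3  -51.7    7.1   -9.7 -104.7] tcp [ 0.5131 -0.1749  0.1143] F [-0.6  1.1  0.5] w 0.048
toolx [-0.854  0.095 -0.511] y [0.079 0.996 0.051] z [ 0.514  0.003 -0.858] tilt 30.9
bank tcp [-0.0922 -0.174   0.1143] bank toolz [ 0.512  0.048 -0.858] tooly [-0.008  0.999  0.051]
4015
0.1 233 [-0.1127 -0.1617  0.107 ] y [-0.169 -0.153] uv 299.0 207.0
0.11 390 [-0.1129 -0.1616  0.1152] y [-0.169 -0.153] uv 301.0 218.0
0.12 435 [-0.113  -0.1619  0.1252] y [-0.169 -0.153] uv 302.0 232.0
0.13 595 [-0.1133 -0.1623  0.1358] y [-0.201 -0.15 ] uv 303.0 246.0
0.14 874 [-0.1136 -0.1621  0.1452] y [-0.202 -0.149] uv 305.0 261.0
0.15 284 [-0.1142 -0.1599  0.1519] y [-0.2  -0.15] uv 311.0 271.0
0.16 106 [-0.1121 -0.165   0.1692] y [-0.201 -0.153] uv 304.0 304.5
0.17 846 [-0.1135 -0.1625  0.1754] y [-0.203 -0.153] uv 311.0 315.0
0.18 252 [-0.1144 -0.1592  0.1813] y [-0.204 -0.15 ] uv 319.0 325.0
low end z [0.1013 0.1014 0.1015 0.1017 0.1018 0.102  0.102  0.1022]
orange 638 z [0.125  0.1362 0.14  ]
green 32 z [0.1146 0.1172 0.1198]
```

View pics/wrist12.png

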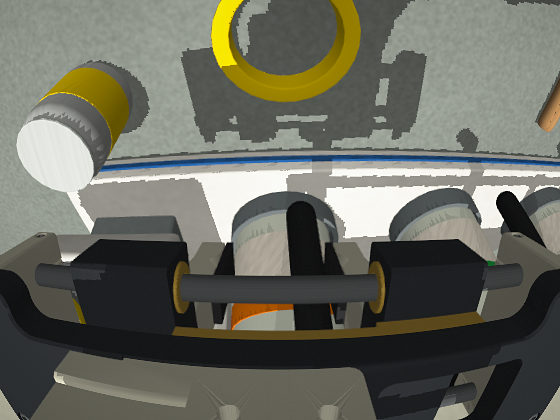

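Emit:
apply_moves(
  commands=[
    {"grip": 0.45,"slide": [0,-0.0015,0],"roll": 0},
    {"grip": 0.45,"slide": [0,-0.003,0],"roll": 0},
  ],
)

```text
time_s: 15.35
tcp_pos: [0.513, -0.1779, 0.1143]
eef_rot: [176.6, 30.8, 173.7]
contact_force: [-0.3, 0.4, 0.5]
gripper_width: 0.0481
```

```bash
python3 bar.py wrist13 | grep -v "^0.1[4-8]"
```

```text
t 15.35 q [   2.2   -2.1  -50.9    5.4  -10.3 -102.7] tcp [ 0.513  -0.1779  0.1143] F [-0.3  0.4  0.5] w 0.048
toolx [-0.854  0.095 -0.512] y [0.079 0.996 0.051] z [ 0.514  0.003 -0.858] tilt 31.0
bank tcp [-0.092  -0.177   0.1143] bank toolz [ 0.512  0.048 -0.858] tooly [-0.008  0.999  0.051]
4182
0.09 9 [-0.113  -0.164   0.0996] y [-0.168 -0.16 ] uv 299.0 197.0
0.1 300 [-0.1134 -0.1646  0.1058] y [-0.172 -0.156] uv 299.0 205.0
0.11 390 [-0.1136 -0.1648  0.115 ] y [-0.172 -0.156] uv 300.0 217.0
0.12 444 [-0.1138 -0.1652  0.125 ] y [-0.173 -0.156] uv 301.0 230.0
0.13 577 [-0.1143 -0.166   0.1359] y [-0.204 -0.153] uv 302.0 245.0
low end z [0.0983 0.0991 0.0991 0.0993 0.0996 0.0996 0.0998 0.0998]
orange 394 z [0.1244 0.1346 0.138 ]
green 38 z [0.1146 0.1176 0.1198]
```

Emit:
apply_moves(
  commands=[
    {"grip": 0.45,"slide": [0,0.004,0],"roll": 0},
    {"grip": 0.45,"slide": [0,0.006,0],"roll": 0},
  ],
)

```text
time_s: 15.65
tcp_pos: [0.5136, -0.1718, 0.1147]
eef_rot: [176.6, 30.8, 173.7]
contact_force: [0.1, -0.2, 0.2]
gripper_width: 0.0484
```

```bash
python3 bar.py wrist14 | grep -v "^0.1[4-8]"
```

```text
t 15.65 q [   3.1   -2.4  -52.6    9.1   -9.  -107.1] tcp [ 0.5136 -0.1718  0.1147] F [ 0.1 -0.2  0.2] w 0.048
toolx [-0.854  0.095 -0.512] y [0.079 0.996 0.051] z [ 0.514  0.003 -0.858] tilt 31.0
bank tcp [-0.092  -0.1709  0.1147] bank toolz [ 0.512  0.048 -0.858] tooly [-0.008  0.999  0.051]
4324
0.09 81 [-0.1129 -0.1649  0.0981] y [-0.172 -0.157] uv 287.0 196.0
0.1 361 [-0.1133 -0.1648  0.105 ] y [-0.172 -0.156] uv 288.0 204.0
0.11 388 [-0.1134 -0.1649  0.1149] y [-0.172 -0.156] uv 289.0 217.0
0.12 437 [-0.1136 -0.1646  0.125 ] y [-0.172 -0.156] uv 291.0 231.0
0.13 579 [-0.1139 -0.1655  0.1357] y [-0.198 -0.146] uv 291.0 245.0
low end z [0.0944 0.0953 0.0954 0.0957 0.0958 0.0958 0.0959 0.0959]
orange 184 z [0.1245 0.1318 0.1344]
green 29 z [0.1151 0.1173 0.1198]
```

Emit:
apply_moves(
  commands=[
    {"grip": 0.45,"slide": [0,0.005,-0.005],"roll": 0},
    {"grip": 0.45,"slide": [0.005,0.005,-0.05],"roll": 0},
    {"grip": 0.45,"slide": [0.01,0.005,-0.1],"roll": 0},
    {"grip": 0.45,"slide": [0.015,0.005,-0.15],"roll": 0},
    {"grip": 0.45,"slide": [0.02,0.005,-0.19],"roll": 0},
  ],
)

```text
time_s: 16.32
tcp_pos: [0.3981, -0.1656, 0.2697]
eef_rot: [176.5, 30.9, 173.7]
contact_force: [-0.1, 0.1, 1.0]
gripper_width: 0.0483
```

```bash
cat > btn.py <<'E'
import sys
from bar import *
p0,R,B,o=st()
c=get_calibration('wrist');p,d=capture('wrist');cv2.imwrite(f'pics/{sys.argv[1]}.png',p[:,:,::-1])
for b in boxes_of('start_top','wrist')[:3]: print(b['score'],(((np.array(b['position'])-c['t'])@np.array(c['R'])-o)@B).round(4))
Ww=wcloud(d,c);W=(Ww-o)@B
hsv=cv2.cvtColor(p,cv2.COLOR_RGB2HSV)
reg=(W[...,1]<-.22)&(W[...,1]>-.42)&(W[...,0]<.1)&(W[...,0]>-.12)&(W[...,2]>.1)&(W[...,2]<.3)
for nm,lo,hi in [('green',45,80),('red',0,5)]:
    b=reg&(hsv[...,0]>=lo)&(hsv[...,0]<=hi)&(hsv[...,1]>120)
    n,l,s,ce=cv2.connectedComponentsWithStats(b.astype(np.uint8))
    for i in range(1,n):
        if s[i,4]>30:
            q=W[l==i];print(nm,s[i],'mean',q.mean(0).round(4),'min',q.min(0).round(4),'max',q.max(0).round(4))
dark=reg&(p.max(2)<90)
q=W[dark];print(len(q))
cc=q.mean(0);u,s,vt=np.linalg.svd(q-cc);print('panel c',cc.round(3),'n',vt[2].round(3))
E
python3 btn.py wrist15
```

```text
t 16.32 q [   7.7  -28.5  -44.4    5.5  -43.3 -106.1] tcp [ 0.3981 -0.1656  0.2697] F [-0.1  0.1  1. ] w 0.048
toolx [-0.853  0.095 -0.514] y [0.079 0.996 0.052] z [ 0.516  0.004 -0.857] tilt 31.1
bank tcp [-0.2076 -0.1748  0.2697] bank toolz [ 0.514  0.049 -0.857] tooly [-0.009  0.999  0.052]
0.43 [-0.0611 -0.2747  0.1599]
green [174 236  20  23 157] mean [-0.0569 -0.2787  0.1595] min [-0.064  -0.2939  0.1487] max [-0.0421 -0.2708  0.1695]
309
panel c [-0.057 -0.297  0.138] n [-0.692 -0.019  0.722]
```

View pics/wrist15.png

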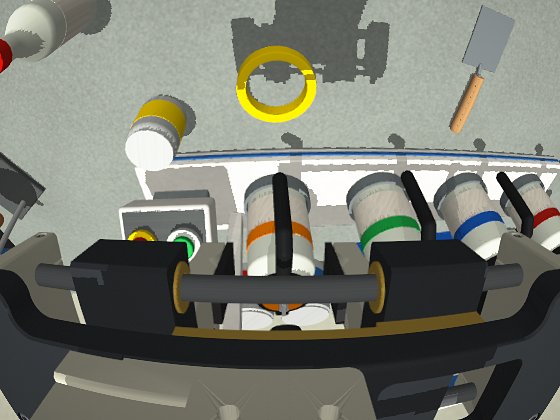

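Emit:
apply_moves(
  commands=[
    {"grip": 1,"slide": [-0.02,-0.04,-0.05],"roll": 0},
    {"grip": 1,"slide": [-0.04,-0.08,-0.1],"roll": 0},
  ],
)

```text
time_s: 16.68
tcp_pos: [0.3775, -0.2407, 0.3616]
eef_rot: [176.6, 30.8, 174.0]
contact_force: [1.7, -0.2, 0.4]
gripper_width: 0.0334
```

```bash
python3 btn.py wrist16; cat > btn2.py <<'E'
from h import *
from st import st
_,R,B,o=st(0)
for n in ['scene','top']:
    p,d=capture(n);cv2.imwrite(f'pics/{n}16.png',p[:,:,::-1]);W=(cloud(n,d)-o)@B;hsv=cv2.cvtColor(p,cv2.COLOR_RGB2HSV)
    reg=(W[...,1]<-.22)&(W[...,1]>-.42)&(W[...,0]<.1)&(W[...,0]>-.12)&(W[...,2]>.1)&(W[...,2]<.3)
    for nm,lo,hi in [('green',45,80),('red',0,5),('red2',175,180)]:
        b=reg&(hsv[...,0]>=lo)&(hsv[...,0]<=hi)&(hsv[...,1]>120)
        nn,l,s,ce=cv2.connectedComponentsWithStats(b.astype(np.uint8))
        for i in range(1,nn):
            if s[i,4]>12: q=W[l==i];print(n,nm,s[i],'med',np.median(q,0).round(4),'mean',q.mean(0).round(4),q.min(0).round(3),q.max(0).round(3))
E
python3 btn2.py
```

```text
t 16.68 q [-15.7 -23.  -24.3  -9.8 -59.1 -76.6] tcp [ 0.3775 -0.2407  0.3616] F [ 1.7 -0.2  0.4] w 0.033
toolx [-0.854  0.089 -0.513] y [0.073 0.996 0.052] z [ 0.515  0.007 -0.857] tilt 31.0
bank tcp [-0.2215 -0.2515  0.3616] bank toolz [ 0.513  0.052 -0.857] tooly [-0.015  0.999  0.052]
0.54 [-0.0542 -0.2839  0.1643]
green [236 190  20  20 313] mean [-0.0539 -0.2855  0.1631] min [-0.0643 -0.2986  0.1482] max [-0.0426 -0.2717  0.172 ]
green [243 226   8   9  57] mean [-0.0041 -0.2862  0.1773] min [-0.0091 -0.2917  0.1707] max [ 0.0003 -0.281   0.1822]
red [196 192  19  19 269] mean [-0.0557 -0.3429  0.1651] min [-0.0649 -0.3556  0.1509] max [-0.0448 -0.3305  0.1734]
181
panel c [-0.052 -0.301  0.139] n [ 0.578  0.003 -0.816]
scene green [332 145   5   5  19] med [-0.0038 -0.2843  0.1782] mean [-0.0035 -0.2848  0.1779] [-0.009 -0.293  0.171] [ 0.003 -0.281  0.185]
scene green [338 158  11  10  87] med [-0.0517 -0.2833  0.1664] mean [-0.0515 -0.2835  0.1657] [-0.064 -0.297  0.154] [-0.039 -0.271  0.176]
scene red [357 147  10  10  65] med [-0.0544 -0.3415  0.168 ] mean [-0.0542 -0.3422  0.1669] [-0.063 -0.362  0.134] [-0.043 -0.329  0.177]
scene red2 [356 148   4   8  14] med [-0.0444 -0.3329  0.1644] mean [-0.0459 -0.3336  0.1655] [-0.057 -0.34   0.154] [-0.04  -0.329  0.175]
top green [358 191   5   5  19] med [-0.0043 -0.2877  0.1766] mean [-0.0045 -0.2873  0.1771] [-0.009 -0.292  0.169] [ 0.001 -0.282  0.186]
top green [353 207  11  10  88] med [-0.0522 -0.2856  0.168 ] mean [-0.0518 -0.2859  0.1672] [-0.063 -0.299  0.15 ] [-0.039 -0.272  0.177]
top red [376 209  10  11  92] med [-0.0537 -0.3447  0.1683] mean [-0.0533 -0.3447  0.1658] [-0.064 -0.362  0.13 ] [-0.04  -0.332  0.178]
```

View pics/wrist16.png

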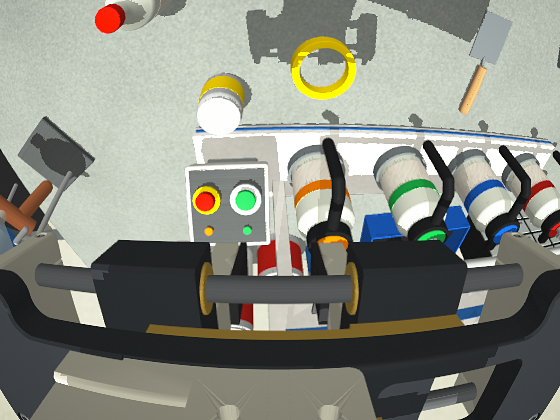

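```bash
cat > c6.py <<'E'
from fk3 import *
from st import *
p,R,B,o=st(0)
Rb=B.T@R
L=np.array([-.053,-.2845,.166]);T=L-Rb[:,1]*.053
print('T',T.round(4))
for k in (.08,.04,.01,-.006):
  q,e=ik(o+B@(T-Rb[:,2]*k),R[:,2],(-15,-10,-30,-10,-40));print(k,q.round(1),round(e,4))
sl(*[T-Rb[:,2]*k for k in (.08,.04,.02,.01,0,-.006)],bank=True)
E
python3 c6.py
```

```text
T [-0.0529 -0.3374  0.1632]
0.08 [-26.   -0.5 -20.6 -19.3 -43.2] 0.0
0.04 [-24.9   2.8 -21.7 -20.3 -38.8] 0.0
0.01 [-24.2   5.5 -22.1 -21.3 -35.6] 0.0
-0.006 [-23.9   6.9 -22.3 -21.9 -34. ] 0.0
t 16.88 q [-15.9 -22.9 -24.4  -9.5 -58.9 -77.1] tcp [ 0.3771 -0.2441  0.3607] F [-0.7 -0.4 -0.9] w 0.018
toolx [-0.853  0.1   -0.512] y [0.085 0.995 0.052] z [ 0.515  0.001 -0.857] tilt 31.0
bank tcp [-0.2216 -0.2549  0.3607] bank toolz [ 0.512  0.046 -0.857] tooly [-0.002  0.999  0.052]
-> [ 0.497 -0.341  0.232] slide [-0.046 -0.093  0.172] len 0.201
-> [ 0.517 -0.341  0.198] slide [-0.046 -0.093  0.212] len 0.236
-> [ 0.528 -0.341  0.18 ] slide [-0.046 -0.093  0.232] len 0.254
-> [ 0.533 -0.341  0.172] slide [-0.046 -0.093  0.242] len 0.263
-> [ 0.538 -0.341  0.163] slide [-0.046 -0.093  0.252] len 0.273
-> [ 0.541 -0.341  0.158] slide [-0.046 -0.093  0.258] len 0.278
```

Emit:
apply_moves(
  commands=[
    {"grip": 0,"slide": [-0.01,-0.05,0.02],"roll": 0},
    {"grip": 0,"slide": [-0.03,-0.093,0.06],"roll": 0},
    {"grip": 0,"slide": [-0.046,-0.093,0.11],"roll": 0},
    {"grip": 0,"slide": [-0.046,-0.093,0.16],"roll": 0},
    {"grip": 0,"slide": [-0.046,-0.093,0.2],"roll": 0},
  ],
)

```text
time_s: 17.5
tcp_pos: [0.5126, -0.3354, 0.2036]
eef_rot: [176.4, 30.5, 173.8]
contact_force: [-0.3, -0.2, -0.2]
gripper_width: 0.0621
```

```bash
python3 c6.py; python3 btn.py wrist17
```

```text
T [-0.0524 -0.3374  0.1632]
0.08 [-26.2  -0.1 -20.1 -19.5 -43.9] 0.0
0.04 [-25.2   3.1 -21.2 -20.5 -39.5] 0.0
0.01 [-24.4   5.7 -21.7 -21.5 -36.3] 0.0
-0.006 [-24.1   7.1 -21.8 -22.1 -34.7] 0.0
t 17.5 q [-24.6   1.9 -21.8 -20.  -39.7 -58.2] tcp [ 0.5126 -0.3354  0.2036] F [-0.3 -0.2 -0.2] w 0.062
toolx [-0.856  0.094 -0.508] y [0.077 0.996 0.053] z [ 0.511  0.007 -0.86 ] tilt 30.7
bank tcp [-0.0786 -0.334   0.2036] bank toolz [ 0.508  0.051 -0.86 ] tooly [-0.011  0.999  0.053]
-> [ 0.498 -0.342  0.232] slide [-0.002 -0.006 -0.032] len 0.033
-> [ 0.518 -0.341  0.198] slide [-0.002 -0.006  0.008] len 0.01
-> [ 0.528 -0.341  0.18 ] slide [-0.002 -0.006  0.028] len 0.029
-> [ 0.533 -0.341  0.172] slide [-0.002 -0.006  0.038] len 0.038
-> [ 0.538 -0.341  0.163] slide [-0.002 -0.006  0.048] len 0.048
-> [ 0.541 -0.341  0.158] slide [-0.002 -0.006  0.054] len 0.054
t 17.5 q [-24.6   1.9 -21.8 -20.  -39.7 -58.2] tcp [ 0.5126 -0.3354  0.2036] F [-0.3 -0.2 -0.2] w 0.062
toolx [-0.856  0.094 -0.508] y [0.077 0.996 0.053] z [ 0.511  0.007 -0.86 ] tilt 30.7
bank tcp [-0.0786 -0.334   0.2036] bank toolz [ 0.508  0.051 -0.86 ] tooly [-0.011  0.999  0.053]
0.89 [-0.0546 -0.2849  0.1631]
green [ 318  196   37   38 1087] mean [-0.054  -0.2874  0.1629] min [-0.0645 -0.3008  0.1485] max [-0.0409 -0.2727  0.1716]
green [325 258  12  15 148] mean [-0.0077 -0.2876  0.1793] min [-0.089  -0.3043  0.1707] max [ 0.0041 -0.2814  0.2339]
red [245 199  35  37 977] mean [-0.0558 -0.344   0.1653] min [-0.0656 -0.3566  0.1487] max [-0.0445 -0.3312  0.1738]
2364
panel c [-0.091 -0.327  0.211] n [-0.921  0.019 -0.39 ]
```

View pics/wrist17.png

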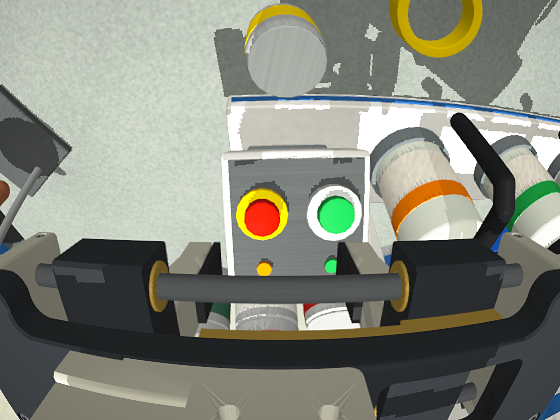

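Emit:
apply_moves(
  commands=[
    {"grip": 0,"slide": [-0.002,-0.006,0],"roll": 0},
    {"grip": 0,"slide": [-0.002,-0.006,0.01],"roll": 0},
    {"grip": 0,"slide": [-0.002,-0.006,0.025],"roll": 0},
    {"grip": 0,"slide": [-0.002,-0.006,0.036],"roll": 0},
    {"grip": 0,"slide": [-0.002,-0.006,0.042],"roll": 0},
  ],
)

```text
time_s: 18.23
tcp_pos: [0.5351, -0.3441, 0.1715]
eef_rot: [176.5, 30.7, 173.7]
contact_force: [-0.1, 1.0, 0.7]
gripper_width: 0.0875
```

```bash
python3 c6.py|tail -9; python3 btn.py wrist18|grep -v '^t'
```

```text
t 18.23 q [-24.6   5.9 -21.6 -21.7 -36.  -56.1] tcp [ 0.5351 -0.3441  0.1715] F [-0.1  1.   0.7] w 0.087
toolx [-0.854  0.095 -0.511] y [0.08  0.995 0.052] z [ 0.513  0.004 -0.858] tilt 30.9
bank tcp [-0.0554 -0.3407  0.1715] bank toolz [ 0.511  0.049 -0.858] tooly [-0.008  0.999  0.052]
-> [ 0.497 -0.341  0.232] slide [ 0.002  0.003 -0.071] len 0.071
-> [ 0.518 -0.341  0.198] slide [ 0.002  0.003 -0.031] len 0.031
-> [ 0.528 -0.341  0.18 ] slide [ 0.002  0.003 -0.011] len 0.012
-> [ 0.533 -0.341  0.172] slide [ 0.002  0.003 -0.001] len 0.004
-> [ 0.538 -0.341  0.163] slide [0.002 0.003 0.009] len 0.009
-> [ 0.541 -0.341  0.158] slide [0.002 0.003 0.015] len 0.015
bank tcp [-0.0554 -0.3407  0.1715] bank toolz [ 0.511  0.049 -0.858] tooly [-0.008  0.999  0.052]
green [ 337  204   43   45 1441] mean [-0.0543 -0.288   0.1625] min [-0.0802 -0.3011  0.1477] max [-0.0412 -0.273   0.1963]
red [ 252  209   42   44 1403] mean [-0.056  -0.3443  0.165 ] min [-0.0658 -0.3569  0.1479] max [-0.0432 -0.3312  0.1739]
10282
panel c [-0.089 -0.306  0.221] n [-0.969  0.021 -0.246]
```

View pics/wrist18.png

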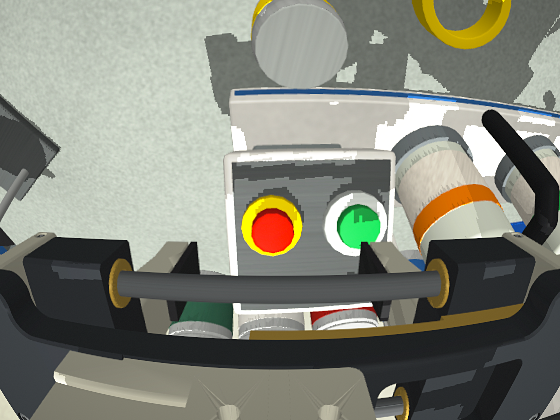

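Emit:
apply_moves(
  commands=[
    {"grip": 0,"slide": [0.001,0,0.006],"roll": 0},
    {"grip": 0,"slide": [0.001,0,0.011],"roll": 0},
    {"grip": 0,"slide": [0.001,0,0.014],"roll": 0},
    {"grip": 0,"slide": [0.001,0,0.014],"roll": 0},
  ],
)

```text
time_s: 18.82
tcp_pos: [0.5414, -0.3441, 0.1598]
eef_rot: [176.6, 30.8, 173.7]
contact_force: [-0.1, 0.0, 0.4]
gripper_width: 0.0877
```

```bash
python3 -c "
from st import *
st()"; python3 btn.py wrist19|grep -E 'green|red'
```

```text
t 18.82 q [-24.4   7.1 -21.7 -22.2 -34.6 -55.6] tcp [ 0.5414 -0.3441  0.1598] F [-0.1  0.   0.4] w 0.088
toolx [-0.854  0.095 -0.511] y [0.079 0.996 0.052] z [ 0.514  0.003 -0.858] tilt 30.9
bank tcp [-0.0491 -0.3401  0.1598] bank toolz [ 0.512  0.049 -0.858] tooly [-0.008  0.999  0.052]
green [ 341  211   46   47 1379] mean [-0.0558 -0.289   0.1616] min [-0.0759 -0.301   0.1484] max [-0.041  -0.2726  0.1846]
red [ 250  216   45   47 1600] mean [-0.056  -0.3442  0.1649] min [-0.0658 -0.3571  0.1476] max [-0.044  -0.3311  0.1739]
```

View pics/wrist19.png

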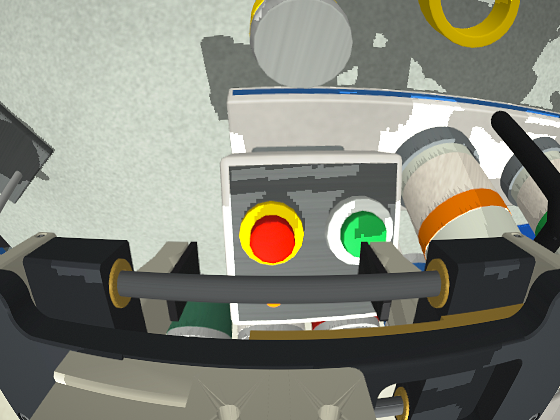

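Emit:
apply_moves(
  commands=[
    {"grip": 0,"slide": [0.002,0,0.003],"roll": 0},
    {"grip": 0,"slide": [0.003,0,0.006],"roll": 0},
    {"grip": 0,"slide": [0.003,0,0.006],"roll": 0},
  ],
)

```text
time_s: 19.3
tcp_pos: [0.5418, -0.3438, 0.153]
eef_rot: [176.6, 30.7, 173.7]
contact_force: [0.3, 0.2, -0.9]
gripper_width: 0.0877
```

```bash
python3 -c "
from st import *
st()"; python3 btn.py wrist20|grep -E 'green|red'
```

```text
t 19.3 q [-24.4   7.6 -22.1 -22.7 -33.9 -55.1] tcp [ 0.5418 -0.3438  0.153 ] F [ 0.3  0.2 -0.9] w 0.088
toolx [-0.854  0.095 -0.511] y [0.08  0.995 0.052] z [ 0.514  0.004 -0.858] tilt 30.9
bank tcp [-0.0488 -0.3397  0.153 ] bank toolz [ 0.512  0.049 -0.858] tooly [-0.008  0.999  0.052]
green [ 342  219   47   47 1165] mean [-0.0568 -0.2905  0.1607] min [-0.0759 -0.3014  0.1492] max [-0.0418 -0.2725  0.1822]
green [347 302  18   8 109] mean [-0.0019 -0.2864  0.1789] min [-0.0056 -0.2922  0.1758] max [ 0.0059 -0.2787  0.1812]
red [ 249  224   46   48 1701] mean [-0.0561 -0.3442  0.1646] min [-0.0659 -0.3573  0.1475] max [-0.0443 -0.3312  0.1735]
```

```bash
python3 -c "
import cv2
p=cv2.imread('pics/wrist20.png');cv2.imwrite('pics/w20z.png',cv2.resize(p[180:330,230:430],(800,600),interpolation=cv2.INTER_NEAREST))"
```

```text
(no output)
```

View pics/w20z.png

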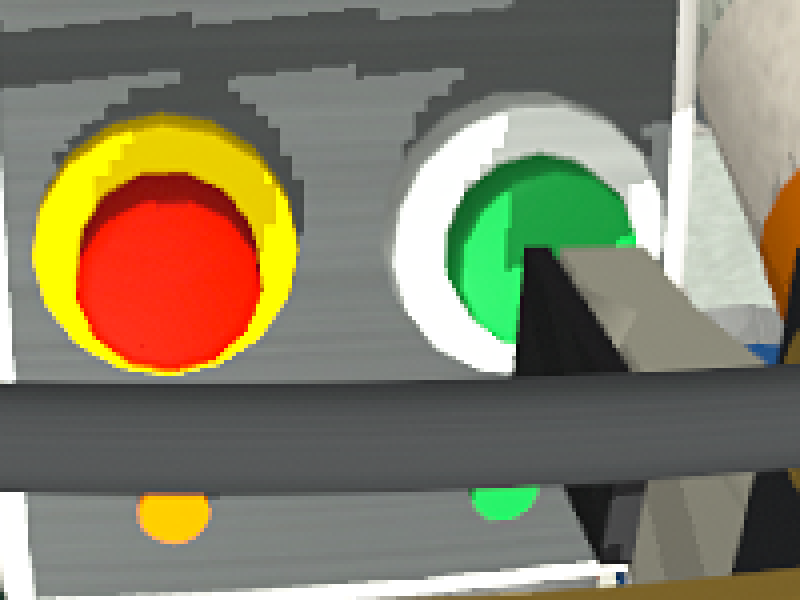

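```bash
python3 - <<'E'
from st import *
from h import *
p,R,B,o=st(0)
c=get_calibration('wrist');K=c['mtx']
def pj(X):
    Y=np.array(c['R'])@X+c['t'];r=np.hypot(Y[0],Y[1]);th=np.arctan2(r,Y[2]);return (K[:2,2]+K[0,0]*th*Y[:2]/r).round(1)
for dl in (0,.005,.01,.015,.02):
    print(dl,[pj(p+R[:,1]*y+R[:,0]*x-R[:,2]*dl).tolist() for y,x in [(.0438,.0095),(.0438,-.0095),(.065,.0095)]])
E
```

```text
0 [[349.5, 224.3], [347.3, 252.6], [382.1, 224.0]]
0.005 [[351.2, 227.0], [348.9, 255.8], [384.5, 226.6]]
0.01 [[353.0, 229.9], [350.5, 259.3], [387.0, 229.4]]
0.015 [[354.9, 232.9], [352.2, 262.9], [389.6, 232.4]]
0.02 [[356.8, 236.1], [354.0, 266.6], [392.3, 235.4]]
```

```bash
python3 - <<'E'
from st import *
p,R,B,o=st(0);Rb=B.T@R
L=np.array([-.0535,-.2865,.1645])
for k in (-.005,0,.006,.01): 
    T=L-Rb[:,1]*.052+Rb[:,2]*(.029+k); sl(T,bank=True)
E
```

```text
t 19.4 q [-24.4   7.6 -22.  -22.7 -33.9 -55.1] tcp [ 0.542  -0.3438  0.1533] F [0.  1.4 0.3] w 0.088
toolx [-0.854  0.095 -0.511] y [0.079 0.996 0.051] z [ 0.514  0.003 -0.858] tilt 30.9
bank tcp [-0.0486 -0.3398  0.1533] bank toolz [ 0.512  0.048 -0.858] tooly [-0.008  0.999  0.051]
-> [ 0.55  -0.342  0.141] slide [-0.001  0.002  0.014] len 0.015
t 19.4 q [-24.4   7.6 -22.  -22.7 -33.9 -55.1] tcp [ 0.542  -0.3438  0.1533] F [0.  1.4 0.3] w 0.088
toolx [-0.854  0.095 -0.511] y [0.079 0.996 0.051] z [ 0.514  0.003 -0.858] tilt 30.9
bank tcp [-0.0486 -0.3398  0.1533] bank toolz [ 0.512  0.048 -0.858] tooly [-0.008  0.999  0.051]
-> [ 0.553 -0.342  0.137] slide [-0.001  0.002  0.019] len 0.02
t 19.4 q [-24.4   7.6 -22.  -22.7 -33.9 -55.1] tcp [ 0.542  -0.3438  0.1533] F [0.  1.4 0.3] w 0.088
toolx [-0.854  0.095 -0.511] y [0.079 0.996 0.051] z [ 0.514  0.003 -0.858] tilt 30.9
bank tcp [-0.0486 -0.3398  0.1533] bank toolz [ 0.512  0.048 -0.858] tooly [-0.008  0.999  0.051]
-> [ 0.556 -0.342  0.132] slide [-0.001  0.002  0.025] len 0.026
t 19.4 q [-24.4   7.6 -22.  -22.7 -33.9 -55.1] tcp [ 0.542  -0.3438  0.1533] F [0.  1.4 0.3] w 0.088
toolx [-0.854  0.095 -0.511] y [0.079 0.996 0.051] z [ 0.514  0.003 -0.858] tilt 30.9
bank tcp [-0.0486 -0.3398  0.1533] bank toolz [ 0.512  0.048 -0.858] tooly [-0.008  0.999  0.051]
-> [ 0.558 -0.342  0.128] slide [-0.001  0.002  0.029] len 0.03
```

Emit:
apply_moves(
  commands=[
    {"grip": 0,"slide": [0,-0.003,0.005],"roll": 0},
    {"grip": 0,"slide": [0,-0.003,0.01],"roll": 0},
  ],
)

```text
time_s: 19.65
tcp_pos: [0.5471, -0.3471, 0.1444]
eef_rot: [176.6, 30.8, 173.7]
contact_force: [-0.6, -1.1, 0.8]
gripper_width: 0.0876
```

Emit:
apply_moves(
  commands=[
    {"grip": 0,"slide": [0,0,0.004],"roll": 0},
    {"grip": 0,"slide": [0,0,0.006],"roll": 0},
  ],
)

```text
time_s: 19.9
tcp_pos: [0.55, -0.3467, 0.139]
eef_rot: [176.6, 30.7, 173.7]
contact_force: [-0.4, -0.2, -0.5]
gripper_width: 0.0879
```

```bash
python3 -c "
from st import *
st()"; python3 btn.py wrist21|grep -E 'green|red'; python3 -c "
import cv2
p=cv2.imread('pics/wrist21.png');cv2.imwrite('pics/w21z.png',cv2.resize(p[180:330,230:430],(800,600),interpolation=cv2.INTER_NEAREST))"
```

```text
t 19.9 q [-24.4   9.3 -21.8 -23.6 -32.7 -53.9] tcp [ 0.55   -0.3467  0.139 ] F [-0.4 -0.2 -0.5] w 0.088
toolx [-0.854  0.095 -0.511] y [0.079 0.995 0.052] z [ 0.514  0.004 -0.858] tilt 30.9
bank tcp [-0.0404 -0.3419  0.139 ] bank toolz [ 0.511  0.049 -0.858] tooly [-0.008  0.999  0.052]
green [352 227  50  43 699] mean [-0.0588 -0.2905  0.1575] min [-0.0725 -0.3014  0.1482] max [-0.0419 -0.2726  0.1733]
green [356 304  18  19 263] mean [-0.0043 -0.2866  0.1768] min [-0.009  -0.2923  0.1704] max [ 0.0065 -0.2805  0.1812]
red [ 252  233   50   43 1755] mean [-0.0576 -0.3442  0.1633] min [-0.0653 -0.3573  0.1478] max [-0.0479 -0.3313  0.1709]
```

View pics/w21z.png

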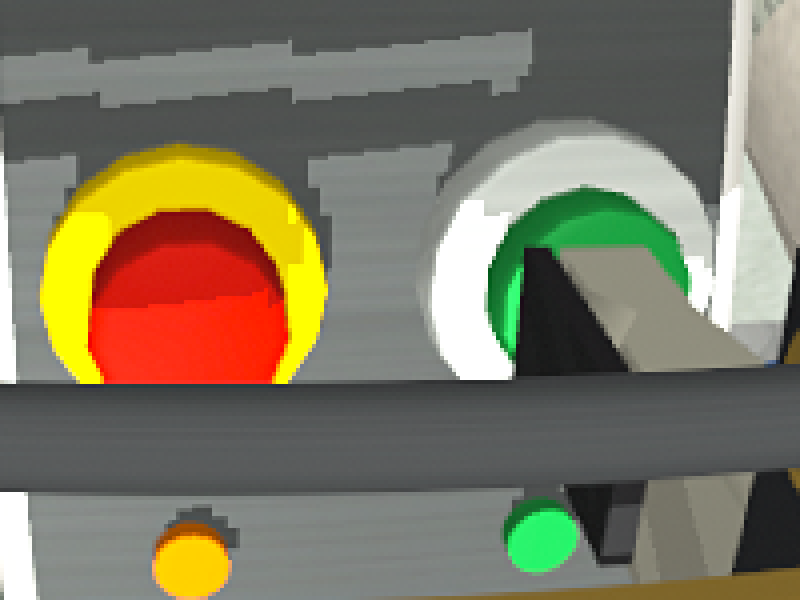

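Emit:
apply_moves(
  commands=[
    {"grip": 0,"slide": [0,0,0.003],"roll": 0},
    {"grip": 0,"slide": [0,0,0.006],"roll": 0},
  ],
)

```text
time_s: 20.25
tcp_pos: [0.5533, -0.347, 0.1348]
eef_rot: [176.6, 30.8, 173.7]
contact_force: [-1.4, 0.4, 3.4]
gripper_width: 0.0874
```

```bash
python3 btn.py wrist22|grep -E '^t|green|red'; python3 -c "
import cv2
p=cv2.imread('pics/wrist22.png');cv2.imwrite('pics/w22z.png',cv2.resize(p[180:330,230:430],(800,600),interpolation=cv2.INTER_NEAREST))"
```

```text
(no output)
```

View pics/w22z.png

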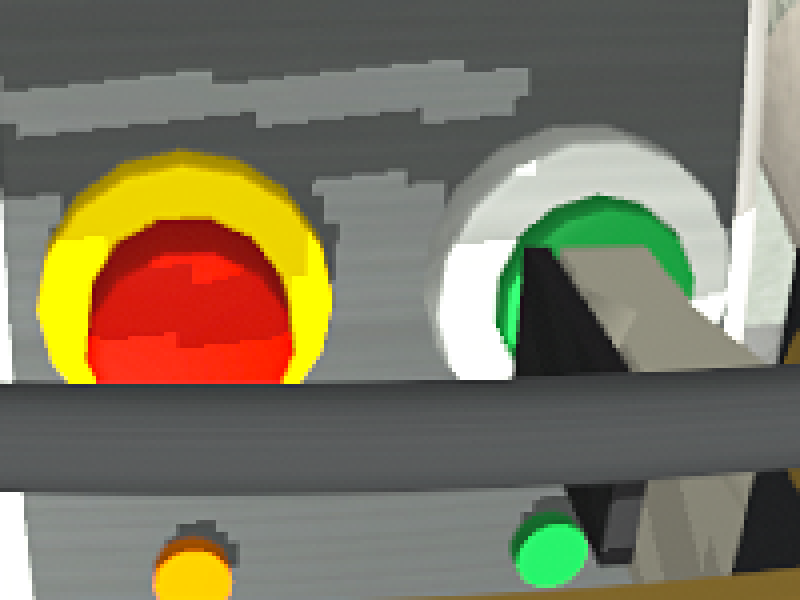

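Emit:
apply_moves(
  commands=[
    {"grip": 0,"slide": [0,0,0.003],"roll": 0},
    {"grip": 0,"slide": [0,0,0.005],"roll": 0},
    {"grip": 0,"slide": [0,0,0.005],"roll": 0},
  ],
)

```text
time_s: 20.72
tcp_pos: [0.555, -0.3473, 0.1327]
eef_rot: [176.7, 30.9, 173.8]
contact_force: [-17.8, 2.8, 24.9]
gripper_width: 0.0877
```

```bash
python3 btn.py wrist23|grep -E 'green|red';python3 -c "
from st import *
st()"
```

```text
t 20.82 q [-24.3  10.  -21.7 -24.  -31.8 -53.5] tcp [ 0.555  -0.3473  0.1327] F [-17.8   2.8  24.2] w 0.087
toolx [-0.853  0.093 -0.513] y [0.078 0.996 0.05 ] z [ 0.516  0.002 -0.857] tilt 31.0
bank tcp [-0.0354 -0.3421  0.1327] bank toolz [ 0.513  0.048 -0.857] tooly [-0.009  0.999  0.05 ]
```

```bash
python3 -c "
import cv2
p=cv2.imread('pics/wrist23.png');cv2.imwrite('pics/w23z.png',cv2.resize(p[180:330,230:430],(800,600),interpolation=cv2.INTER_NEAREST))"
```

```text
(no output)
```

View pics/w23z.png

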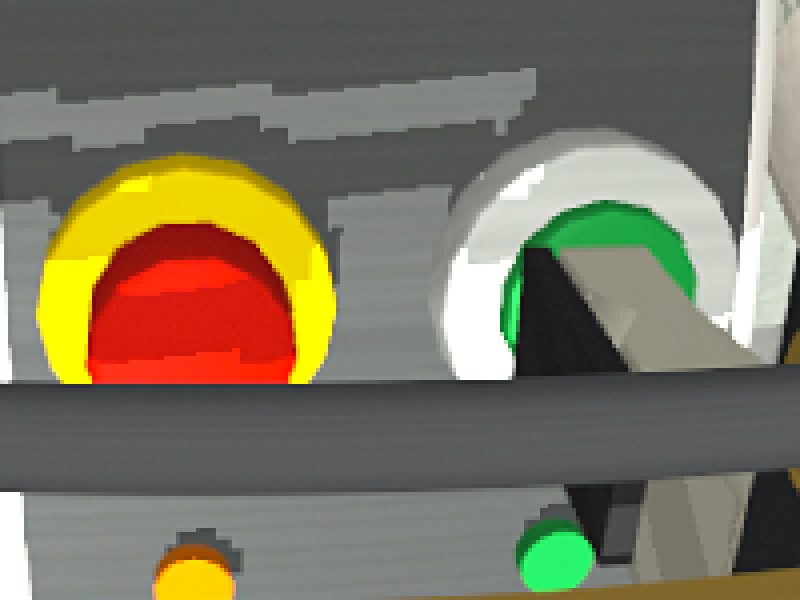

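```bash
python3 -c "
from st import *
s=get_state();p,R,B,o=st(0)
F=s['contact_force'];M=s['moment'];print(F,M)
for y in (.054,0,-.054):
  r=R@np.array([0,y,-.029]);print(y,np.cross(r,F), 'about flange/base', np.cross(p+r,F))
# line of action closest: r = F x M/|F|^2 in tool frame
print('r_perp tool',R.T@(np.cross(F,M)/(F@F)))
"
```

```text
[-17.7928889    2.83761857  24.22797673] [1.94413646 2.47139417 1.38186825]
0.054 [ 1.2228081  -0.23042462  0.92501103] about flange/base [ -7.56718307 -16.03770161  -3.67893567]
0 [-0.07218971 -0.07990649 -0.04365694] about flange/base [ -8.86218087 -15.88718348  -4.64760364]
-0.054 [-1.36718752  0.07061164 -1.01232492] about flange/base [-10.15717868 -15.73666535  -5.61627162]
r_perp tool [0.08753514 0.07077717 0.01506031]
```

Emit:
apply_moves(
  commands=[
    {"grip": 0,"slide": [0,0,-0.01],"roll": 0},
    {"grip": 0,"slide": [0,0,-0.04],"roll": 0},
    {"grip": 0,"slide": [0,0,-0.09],"roll": 0},
    {"grip": 0,"slide": [0.03,0,-0.14],"roll": 0},
    {"grip": 0,"slide": [0.06,0,-0.19],"roll": 0},
  ],
)

```text
time_s: 21.45
tcp_pos: [0.4053, -0.3409, 0.2627]
eef_rot: [176.5, 30.7, 173.7]
contact_force: [0.1, -0.6, 1.3]
gripper_width: 0.0875
```

```bash
python3 btn2.py; python3 btn.py wrist24; python3 - <<'E'
from h import *
from st import st
_,R,B,o=st(0)
p,d=capture('scene');cv2.imwrite('pics/scene24.png',cv2.resize(p[80:320,60:420,::-1],(800,533)))
for n in ['scene','top']:
    if n=='top': p,d=capture(n)
    W=(cloud(n,d)-o)@B
    blk=p.max(2)<60
    for s in [-.165,0,.165]:
        r=np.hypot(W[...,0],W[...,1]-s)
        m=blk&(r>.06)&(r<.1)&(W[...,2]>.18)&(W[...,2]<.23)&(W[...,0]<0)&(abs(W[...,1]-s)<.04)
        print(n,s,m.sum(),'ang',np.degrees(np.median(np.arctan2((W[...,1]-s)[m],-W[...,0][m]))).round(1),'z',np.percentile(W[...,2][m],[10,50,90]).round(4))
    for k in ['hardener','tape','paddle']:
        c=get_calibration(n);print(k,[((np.array(b['position'])-c['t'])@np.array(c['R'])).round(3) for b in boxes_of(k,n)[:1]])
E
```

```text
scene green [332 145   5   5  19] med [-0.0037 -0.2845  0.1774] mean [-0.0031 -0.2852  0.1768] [-0.007 -0.292  0.171] [ 0.003 -0.281  0.184]
scene green [338 158  11  10  88] med [-0.0513 -0.2832  0.165 ] mean [-0.0514 -0.2833  0.1654] [-0.064 -0.298  0.153] [-0.038 -0.271  0.177]
scene red [358 147   9  10  65] med [-0.0551 -0.3427  0.168 ] mean [-0.0544 -0.343   0.1667] [-0.064 -0.362  0.131] [-0.042 -0.332  0.175]
scene red2 [356 148   4   8  17] med [-0.0457 -0.3321  0.1647] mean [-0.0465 -0.3334  0.1646] [-0.056 -0.341  0.153] [-0.041 -0.329  0.177]
top green [358 191   5   5  19] med [-0.0049 -0.2872  0.1783] mean [-0.0047 -0.2871  0.1786] [-0.01  -0.292  0.168] [ 0.    -0.281  0.188]
top green [353 207  11  10  87] med [-0.0525 -0.2856  0.1674] mean [-0.0517 -0.2861  0.1667] [-0.063 -0.299  0.147] [-0.04  -0.273  0.179]
top red [376 209  10  11  90] med [-0.0534 -0.3444  0.1696] mean [-0.0532 -0.3445  0.1662] [-0.063 -0.363  0.132] [-0.04  -0.332  0.178]
t 21.55 q [-33.4  -7.9 -21.9 -21.5 -51.1 -52. ] tcp [ 0.4044 -0.3422  0.2664] F [ 0.6 -1.2  0.3] w 0.088
toolx [-0.852  0.09
[... 429 characters left out ...]
811]
red [268 224  23  25 428] mean [-0.0561 -0.3442  0.1649] min [-0.0655 -0.3562  0.1479] max [-0.0453 -0.3313  0.1739]
317
panel c [-0.051 -0.308  0.14 ] n [ 0.594  0.014 -0.804]
scene -0.165 89 ang 2.5 z [0.1977 0.203  0.2072]
scene 0 99 ang 1.5 z [0.1976 0.2034 0.2077]
scene 0.165 107 ang 0.7 z [0.1983 0.203  0.2064]
hardener [array([ 0.446, -0.3  ,  0.086])]
tape [array([ 0.584, -0.157,  0.179])]
paddle [array([0.374, 0.142, 0.   ])]
top -0.165 63 ang 0.5 z [0.2    0.2043 0.2084]
top 0 64 ang -1.0 z [0.1967 0.2043 0.2083]
top 0.165 63 ang -1.4 z [0.199  0.204  0.2084]
hardener [array([ 0.449, -0.311,  0.083])]
tape [array([ 0.423, -0.162,  0.026])]
paddle [array([0.377, 0.135, 0.002])]
```

View pics/scene24.png

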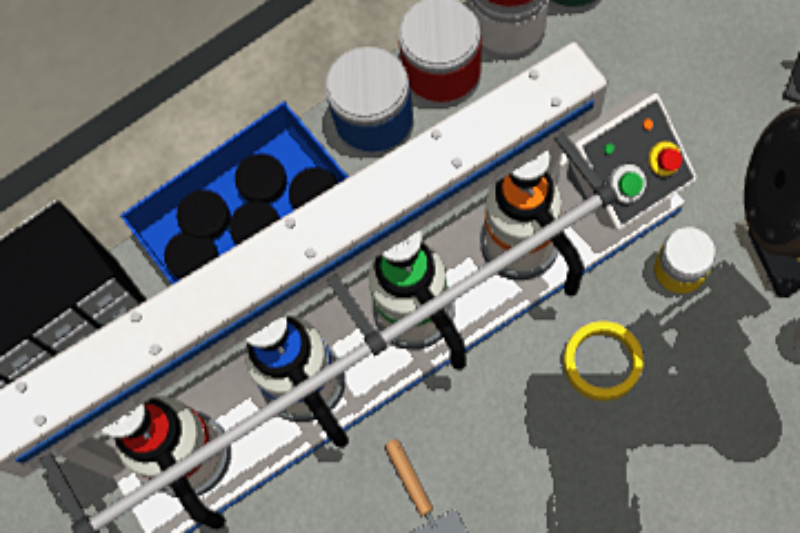

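View pics/wrist24.png

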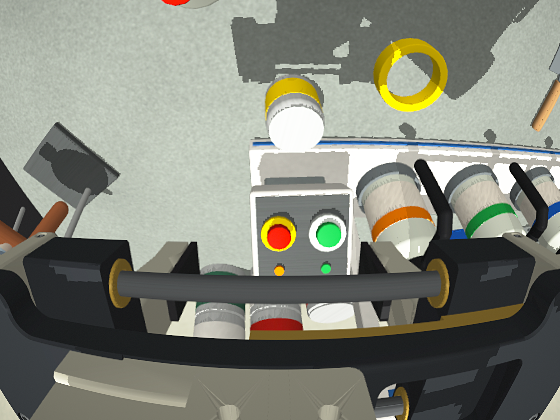

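```bash
python3 -c "
from plant import *
s=get_state();print(s['time_s'],s['contact_force']);print(close_job())"
```

```text
22.05 [-0.30485061 -0.77064169 -0.41477682]
the job is handed in; nothing more can be done
None
```

I swung the orange canister's handle to the front until it dropped into its seat, pressed the green start button fully, let go and backed clear. The job was handed in at 22 s of the 45 s allowed; no verdict came back.

- **Canister:** In the last pictures its handle is within about 1.5° of its neighbours'. Its level bar stands at the same height as theirs, about 0.203 m. The hanging end had dropped 6–7 mm, and the bar read upright.
- **Start button:** The press ended against a hard stop at about 30 N along the panel normal, on the left finger's side. Compared with the ring around it, the green cap had visibly sunk, while the red button beside it looked unchanged. After I let go, the green cap measured the same height as before the press.
- **Other items:** The can, tape roll and spatula show no real shift. The scene camera's last tape result was a false detection (it reported a point at canister height), but the top camera and the pictures show the tape within about 6 mm of where it was.

**Problems on the way:**
- **Tool tilt:** The moves could not tilt the tool directly, so I got the tilt by commanding poses just out of reach.
- **First push:** It slipped past the bar without turning the canister.
- **Later push:** Contact was too high, and the wrist camera's depth suggested the canister was tipped about 9–10°, against a limit of 12°. I backed off, the bar read upright again, and I finished with contact lower on the bar.
- **Open fingertips:** They sit about 29 mm behind the stated TCP, so the button press needed more travel than I had planned.

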